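Unlock the rare-book case and hold the sprung lock open

ROBOT

A 6-joint arm with a two-finger parallel gripper is mounted at the origin on the work surface. World frame = base frame: x ahead of the robot, y to its left, z up, the work surface at z = 0. Lengths are in m, angles in rad, forces in N, time in s.
With the tool pointing down it reaches from about 0.25 to 0.725 m from the base axis. Payload 4 kg.
Tool frame: the origin (TCP) lies on the centre line of the jaws, within the pads' length; the fingertips stand 25 mm ahead of it and the grasp point (between the pads) lies 6 mm ahead of it; z points along the fingers, x is the direction in which the jaws open and shut, and the axes are right-handed (so a half turn about z gives the same grasp; the last joint's range is limited). The gripper opens to 85 mm and grips with 20 to 120 N. Pads are 22 mm wide; open, the fingers measure 114 mm over their backs; the gripper's body (76 mm by 85 mm) begins 54 mm behind the grasp point. The pads swing forward as they close: fully open they stand 13 mm farther back than shut.
Start: joints at [1.125, 0.241, 0.005, 1.335, 0, 1.571], TCP at [0.216, 0.451, 0.256] pointing down, gripper open.
Joint ranges: [-2.72, 2.72], [-1.05, 1.87], [-1.09, 1.28], [-1.99, 2.15], [-1.42, 1.44], [-3.14, 3.14]. Speed limits (rad/s): [2.79, 2.79, 3.14, 3.14, 3.14, 3.14].

INTERFACE

Orientations are given as a unit quaternion [x, y, z, w].
In Python, from workcell import bot, imaging, order gives the robot as it stands.
- The arm moves only by the tool carry_out, never from a script. Its argument "moves" is a list of rows, each a list of 5 numbers: the shift along the tool's x, y, z scaled (see below), then the turn about the tool's z scaled (see below), then the opening, from -1 (shut) to 1 (fully open). In form: [[tx, ty, tz, roll, hand], ...]. A call has 1 to 20 rows; each row is the pose to reach, as a shift and turn from the pose commanded when the call began, along the tool's axes at that moment; what a row does not reach only later rows make up. The controller multiplies each number of a shift by 0.1 m and each number of a turn by 90 degrees. A row lasts 1/10 s, in which the tool goes at most 50 mm and 8.59 degrees, less where a joint would pass 70% of its speed; a pose out of reach is approached as far as the arm can. A call with a number of a shift or a turn outside -1 to 1 is refused whole. A call with a gripper value outside its range is refused whole. The fingers move at their own pace and stop on an object; the grip force is fixed at half the most. Time passes only in rows, so rows that repeat a pose let the fingers close. It gives the time, the measured TCP pose, the force and the opening at its end, in the units of the state.
- bot.get_obs(): the state, without advancing time (a new reading comes with each control period).
- imaging.camera(name): name is "scene" or "top" or "wrist"; returns the picture (480x640x3 uint8, red, green, blue); there is no depth.
- imaging.camera_model(name): a dict with "fovy" (degrees; the focal length in pixels is half the picture's height over the tangent of half this angle, whatever the lens; pixels are square), "cx", "cy" (the principal point, pixels), "eye" and "rotation" of the camera in the world. Camera axes: x right, y up, looking along -z (the intrinsics and any distortion apply to the point x, -y, -z); pixel columns grow to the right and rows downward; lengths in m; the calibration is good to about 2 mm. A picture is of the moment at which its call begins: read the wrist's pose just before it. camera_model takes no time and is no camera call; for the wrist camera it gives the pose at the moment of the call.
- order.job_done(): hands the job in, once; it reports no verdict.
The state is a dict: "clock": time; "joint_pos": joint angles; "joint_vel": joint speeds; "tau": joint torques, N m; "eef_pos": TCP position; "tool_rot": TCP orientation; "ft_force": force on the tool from outside, world axes, zero at the start; "ft_torque": the same for the moment, N m; "grip_width": finger opening in m.
Only numpy, scipy, OpenCV 4.12 (cv2) and the standard library are available. Lean on these libraries where they do the work, as an engineer would, in place of code of your own. Each camera call takes 0.05 s, during which the arm holds its last target.

TASK

The glass display case on the bookseller's desk is about to be opened: first turn its lamp off by turning the dimmer knob on the case's ledge anticlockwise to its end stop. Then take the case key (square bow, not the round one) out of the wooden desk tidy and work it straight down into the lock on the ledge until it is fully home, wiggling it past the sticky pins rather than ramming it. Turn it a quarter turn clockwise to the stop and finish while still holding it there, because the lock springs back if let go and the lid can only be lifted while the key is held turned; leave the other things where they are.

Things in the scene. Friction and masses are not known exactly. Their poses are not given: they have to be found in the camera images.
- case: Flat-topped glass display case, 330 (x) by 360 (y) by 110 mm high, fixed. Origin: centre of its underside, z up; its -x side faces the robot. Along that side runs an aluminium ledge 80 mm deep, level with the glazed lid; the dimmer stands at the ledge's -y end, the lock at its +y end. Beside the lock, towards the lid, lie a flat bolt and its keeper, at most 9 mm high.
- dimmer_grip (a point): Centre of the dimmer knob's grip, on its axis, 37 mm above the ledge and 7 mm below the knob's top. The grip is an upright black bar 36 mm long, 14 mm thick, standing 30 mm clear of a 38 mm disc. The point turns with the knob: x axis along the bar, z up.
- dimmer (a joint): Angle of the dimmer in rad, growing clockwise seen from above; 0 is the anticlockwise end stop (lamp off), 1.75 full brightness; starts between 0.7 and 1.4. Slight friction (0.025 N m); it stays where it is left. At 0 the bar lies along the case's x.
- keyway (a point): Middle of the keyway's mouth in the lock's brass plug, 5 mm above the ledge and 1 mm below the rim of the 36 mm steel bezel round it. The point belongs to the case and does not turn: z up out of the lock, x the long way of the keyway at rest (the case's x). The keyway is 12 by 5 mm and 30 mm deep, with a 1.5 mm chamfer at the mouth.
- pins (a point): The upper of two pairs of sprung wafers (the sticky pins), on the lock's axis 10 mm below the keyway's mouth; the other pair is 19 mm down. They stand 3 mm into the keyway from its two narrow ends. The key stalls on each pair: pushed straight it jams or takes 25 to 50 N to get past; pushed with 10 to 15 N and twisted to and fro by about 5 degrees it slips by.
- lock (a joint): Angle of the lock's plug in rad, growing clockwise seen from above; 0 at rest, stop at 1.57. A spring drives it back (0.04 N m at rest, 0.10 N m at the stop). The key has some 10 degrees of play in the keyway, so it is the key that must turn about 100 degrees to bring the plug to its stop. The plug draws back the flat bolt that holds the lid.
- case_key_bow (a point): Centre of the bow (head) of the case key, a black plastic block 28 mm wide (x), 10 mm thick (y), 36 mm high (z), 32 mm above the tidy's top. The key stands upright, blade down, in a slot of the tidy and is the same both ways round. Below the bow is a collar 16 by 9 mm, 14 mm high; its underside rests on the tidy or, fully home, on the lock's plug. About 30 g.
- case_key_tip (a point): Point of the case key's blade, on its axis, 60 mm below the bow's centre; axes as the bow's, z towards the bow. The steel blade below the collar is 10 mm wide (x), 3.2 mm thick (y), 28 mm long, with a V point. Fully home the point lies 28 mm below the keyway's mouth.
- door_key_bow (a point): Centre of the bow of the other key, a black plastic disc 34 mm across and 10 mm thick on the same kind of collar and blade; 29.5 mm above the tidy's top. It stands in the tidy's other slot, 65 mm from the case key. To be left alone.
- tidy: Wooden desk tidy, a block 170 mm (x) by 64 mm (y) by 45 mm high, fixed. Origin: centre of its underside. Two key slots, 12 by 6 mm, lie on its centre line at x = 40 mm and x = -25 mm, long way along x; either key may be in either. Visiting cards stand 17 mm proud of its top near the -x end.
- door_key: The other key as a body; origin at the point of its blade, z up. To be left alone.
- magnifier: Magnifying glass lying on the desk, 78 mm hoop and 85 mm handle. Bystander.
- stamp: Rubber stamp with turned wooden handle, 30 by 50 by 63 mm high. Bystander.
- slips: Banded bundle of paper slips, 60 by 150 by 22 mm. Bystander.
- stapler: Stapler, 34 by 130 by 32 mm. Bystander.
- marker: Marker pen, 125 mm long, 12 mm thick. Bystander.
- paperbacks: Pile of five small paperbacks, about 105 by 148 mm, 80 mm high, fixed. Stands on the other side of the case from the tidy. Bystander.
Mind the look-alikes: they are no part of the job. What is shaped like the part that bears case_key_bow but green or purple is not meant.

How it is judged:
On the way, in this order (a step that is already met when the one before it is completed fails the run):
1. the lamp dimmer is turned anticlockwise to its end stop (value of joint dimmer below 0.12 rad and value of joint lock below 0.3 rad), for 0.2 s.
2. the case key is fully home in the lock, which is not yet turned (z of case_key_tip in the frame of keyway below -0.0255 m and horizontal distance between case_key_tip and keyway below 0.004 m and angle between the z axis of case_key_tip and the z axis of keyway, either way round below 0.12 rad and value of joint lock below 0.5 rad), for 0.1 s.
3. the key, fully home, has turned the lock a quarter to its stop (z of case_key_tip in the frame of keyway below -0.0255 m and horizontal distance between case_key_tip and keyway below 0.004 m and angle between the z axis of case_key_tip and the z axis of keyway, either way round below 0.12 rad and value of joint lock above 1.25 rad), for 0.2 s.
At the end, for the whole second after the job is handed in: Through the last second: dimmer within 0.12 rad of its anticlockwise stop; case key home in the lock (point 25.5 mm or more below the mouth, within 4 mm of the axis, tilt under 0.12 rad); lock turned 1.25 rad or more of its 1.57; fingers still gripping the key (over 1 N) (all of step 3 and value of joint dimmer below 0.12 rad and contact force between the fingers and case_key above 1 N); the arm keeps its last pose, push and grip.
It fails at once if the key is rammed into the lock: more than 75 N between key and case before the lock has turned 0.6 rad (contact force between case_key and case above 75 N and value of joint lock below 0.6 rad).
It fails at once if the other key or another thing on the desk is moved by more than 30 mm (distance of any of door_key, magnifier, stamp, slips, stapler, marker from where it was at the start of the episode above 0.03 m).
It also fails if it takes over 72 s, if anything falls off the work surface, if the arm or the gripper's body presses on something with over 40 N, if the wrist force passes 120 N, or if a joint passes its speed limit or range.

## Working session

There is one attempt and no reset: what is moved stays moved. The work goes in short steps, Python scripts to look and compute and a tool call to move; the robot and the scene stay as the last step left them, time stands still between calls to the robot, and variables do not carry over. Pictures are saved under pics/ and viewed, and the job is handed in when it is done.

Besides the shell and the picture viewer there is one more tool, called in YAML: its name, and indented under it one key for each argument. carry_out: Moves the arm, as the interface text tells. Its arguments: {"type":"object","properties":{"moves":{"type":"array","items":{"type":"array","items":{"type":"number","minimum":-1,"maximum":1}}}},"required":["moves"]}

```bash
mkdir -p pics; ls; cat > h.py <<'E'
import numpy as np, cv2
from workcell import bot, imaging, order
def save(n,f):
    im=imaging.camera(n); cv2.imwrite(f,im[:,:,::-1].copy()); return im
E
python3 - <<'E'
from h import *
for n in ("scene","top","wrist"):
    m=imaging.camera_model(n); print(n,m)
    save(n,f"pics/{n}0.png")
print(bot.get_obs())
E
```

```text
pics
scene {'fovy': 51.40642476319245, 'cx': 316.81374806656726, 'cy': 240.26200078137484, 'eye': array([ 1.25071035, -0.25961382,  0.71971191]), 'rotation': array([0.36044251, 0.2533132 , 0.51166854, 0.73763739])}
top {'fovy': 46.757019632083214, 'cx': 333.726652623986, 'cy': 241.7438877322185, 'eye': array([ 0.26669861, -0.02263273,  1.30819424]), 'rotation': array([-0.07895263,  0.05783967,  0.70479893, -0.70262332])}
wrist {'fovy': 67.98448048961421, 'cx': 316.6687792925186, 'cy': 239.33995641154044, 'eye': array([0.15486929, 0.48068391, 0.37240693]), 'rotation': array([-0.1126571 , -0.07026338,  0.52886646,  0.83825515])}
{'clock': 0.15, 'joint_pos': array([ 1.12500758e+00,  2.41254350e-01,  4.04818566e-03,  1.33523735e+00,
       -4.05462803e-06,  1.57080489e+00]), 'joint_vel': array([-0.00125095, -0.00099737,  0.00423853, -0.00072489, -0.00060767,
        0.00048418]), 'tau': array([-2.25682361e-04, -3.72635007e+01,  2.52638555e+01,  1.23893732e-02,
       -2.25880746e-05,  3.18471768e-05]), 'eef_pos': array([0.21539345, 0.4507323 , 0.25561578]), 'tool_rot': array([ 8.45924475e-01,  5.33302076e-01, -6.95613664e-04,  4.40945482e-04]), 'ft_force': array([-0.57072615, -0.01126329,  0.14207415]), 'ft_torque': array([-0.04653333, -0.00984495,  0.01142499]), 'grip_width': 0.08532606214698904}
```

View pics/top0.png

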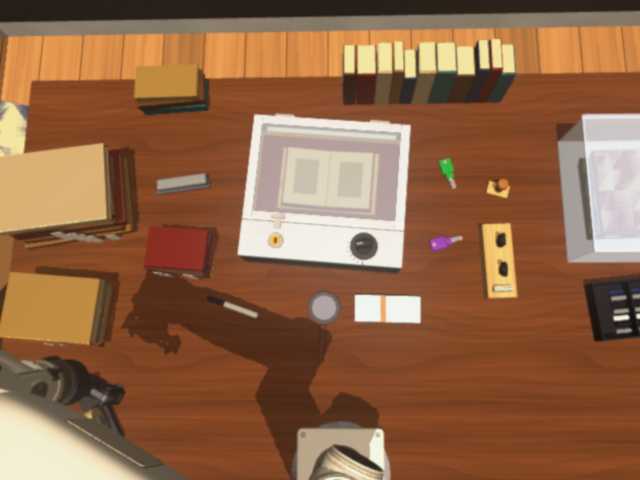

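View pics/scene0.png

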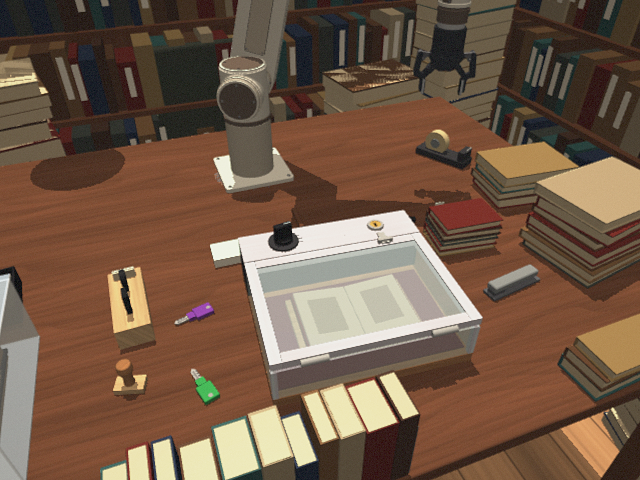

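View pics/wrist0.png

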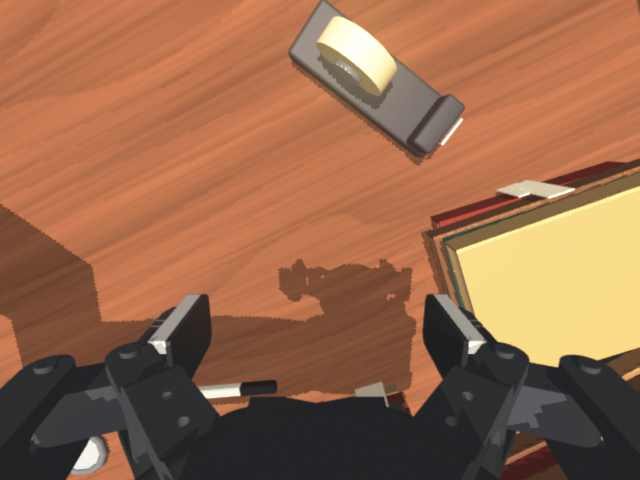

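The top view shows the case centred near (325,195), with the dimmer at (364,246) and the lock at (275,240). The tidy is at (499,260) and holds two black keys, at (501,240) and (504,268). The green (447,170) and purple (443,242) keys are decoys. Next I'll enlarge the tidy, dimmer and lock.

```bash
python3 - <<'E'
import cv2, numpy as np
t=cv2.imread('pics/top0.png'); s=cv2.imread('pics/scene0.png')
def c(im,x,y,w,h,W,H): return cv2.resize(im[y:y+h,x:x+w],(W,H),interpolation=cv2.INTER_CUBIC)
a=c(t,465,215,66,88,400,533)[:300]*0
top=np.hstack([c(t,470,215,60,90,200,300),c(t,335,225,60,45,400,300),])
bot=np.hstack([c(s,100,260,60,90,200,300),c(t,250,205,60,60,300,300), c(s,260,205,50,50,300,300)])
top=np.hstack([top,np.zeros((300,200,3),np.uint8)])
cv2.imwrite('pics/crop0.png',np.vstack([top,bot]))
E
```

```text
(no output)
```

View pics/crop0.png

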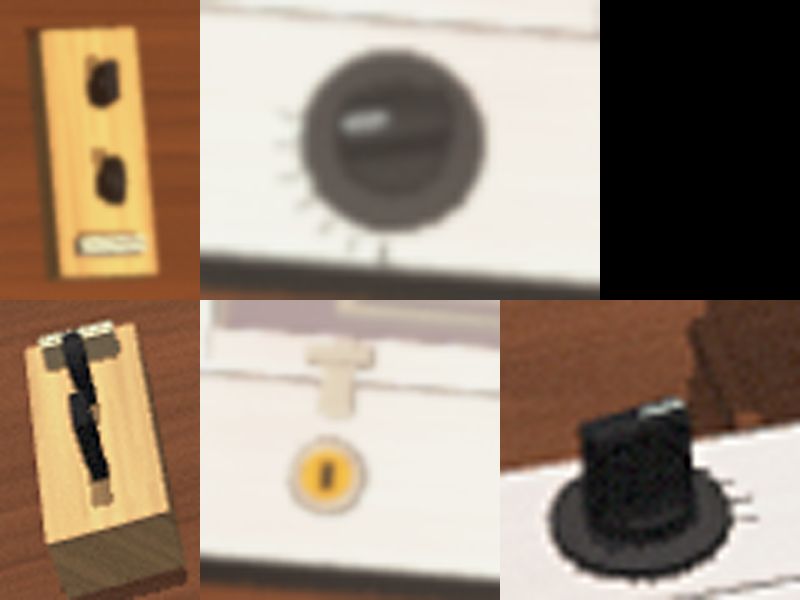

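```bash
cat >> h.py <<'E'
from scipy.spatial.transform import Rotation as R
def K(m): return 240/np.tan(np.radians(m['fovy']/2))
def proj(m,P):
    P=np.atleast_2d(P); q=R.from_quat(m['rotation']).inv().apply(P-m['eye']); f=K(m)
    return np.c_[m['cx']+f*q[:,0]/-q[:,2], m['cy']-f*q[:,1]/-q[:,2]]
def ray(m,uv,z):
    f=K(m); d=R.from_quat(m['rotation']).apply([(uv[0]-m['cx'])/f,-(uv[1]-m['cy'])/f,-1])
    return m['eye']+d*(z-m['eye'][2])/d[2]
E
python3 - <<'E'
from h import *
m=imaging.camera_model('top')
for n,uv,z in [('lock',(275.2,240.3),.115),('disc',(363.5,246),.117),('TL',(256,115),.11),('TR',(411,124),.11),('BL',(238.5,256),.11),('BR',(402,269),.11),('tidyTL',(482,224),.045),('TR',(511,222.5),.045),('BR',(517,296.5),.045),('BL',(488,298),.045),('kfar',(501,240),.077),('knear',(504,268),.077)]:
    print(n,ray(m,uv,z).round(4))
s=imaging.camera_model('scene')
for n,uv,z in [('lock',(375.5,225),.115),('TL',(241,252),.11),('far',(408,211),.11),('c',(481,321),.11),('d',(268,367),.11)]: print(n,ray(s,uv,z).round(4))
E
```

```text
lock [0.505  0.1419 0.115 ]
disc [ 0.4907 -0.0519  0.117 ]
TL [0.8019 0.1932 0.11  ]
TR [ 0.7751 -0.1635  0.11  ]
BL [0.4712 0.223  0.11  ]
BR [ 0.4407 -0.135   0.11  ]
tidyTL [ 0.5545 -0.3282  0.045 ]
TR [ 0.5576 -0.3949  0.045 ]
BR [ 0.3865 -0.3979  0.045 ]
BL [ 0.3833 -0.3329  0.045 ]
kfar [ 0.5101 -0.3609  0.077 ]
knear [ 0.4467 -0.3638  0.077 ]
lock [0.5114 0.1408 0.115 ]
TL [ 0.4935 -0.1387  0.11  ]
far [0.4836 0.2321 0.11  ]
c [0.8106 0.1895 0.11  ]
d [ 0.777  -0.1653  0.11  ]
```

carry_out:
  moves:
    - [-0.3,0.4,0,0,1]
    - [-0.6,0.8,0,0,1]
    - [-0.75,1,0,0,1]

```text
clock: 0.45
eef_pos: [0.2738, 0.3375, 0.2559]
tool_rot: [0.846, 0.533, -0.001, 0.001]
ft_force: [-0.4, 0.9, 0.1]
grip_width: 0.0854
```

carry_out:
  moves:
    - [-0.3,0.4,0,0,1]
    - [-0.6,0.8,0,0,1]
    - [-0.75,1,0,0,1]

```text
clock: 0.75
eef_pos: [0.3319, 0.2267, 0.2562]
tool_rot: [0.847, 0.532, -0.0, 0.0]
ft_force: [-0.0, 0.4, -0.3]
grip_width: 0.0853
```

carry_out:
  moves:
    - [-0.3,0.4,0,0,1]
    - [-0.6,0.8,0,0,1]
    - [-0.75,1,0,0,1]

```text
clock: 1.05
eef_pos: [0.3901, 0.1159, 0.2562]
tool_rot: [0.847, 0.532, -0.0, 0.0]
ft_force: [0.0, 1.3, 0.4]
grip_width: 0.0854
```

carry_out:
  moves:
    - [-0.3,0.3,0,0.09,1]
    - [-0.6,0.5,0,0.18,1]
    - [-0.8,0.6,0,0.27,1]
    - [-0.8,0.6,0,0.36,1]
    - [-0.8,0.6,0,0.45,1]
    - [-0.8,0.6,0,0.54,1]
    - [-0.8,0.6,0,0.63,1]
    - [-0.8,0.6,0,0.66,1]
    - [-0.8,0.6,0,0.66,1]

```text
clock: 1.95
eef_pos: [0.4087, 0.0207, 0.256]
tool_rot: [0.999, 0.044, -0.0, 0.0]
ft_force: [-0.3, 0.2, 0.7]
grip_width: 0.0853
```

```bash
python3 - <<'E'
from h import *
o=bot.get_obs();print(o['clock'],o['joint_pos'].round(3),o['eef_pos'],o['tool_rot'],o['ft_force'])
print(imaging.camera_model('wrist')); save('wrist','pics/w1.png'); save('top','pics/t1.png')
E
```

```text
1.95 [ 0.051  0.061 -0.21   1.3   -0.     1.533] [0.40865281 0.0206729  0.25604988] [ 9.99022829e-01  4.41959110e-02 -3.29671128e-04  6.23004771e-06] [-0.27715724  0.21364243  0.73983913]
{'fovy': 67.98448048961421, 'cx': 316.6687792925186, 'cy': 239.33995641154044, 'eye': array([0.40259953, 0.08828544, 0.37296931]), 'rotation': array([-0.1327733 , -0.00513376,  0.04414001,  0.99014976])}
```

View pics/w1.png

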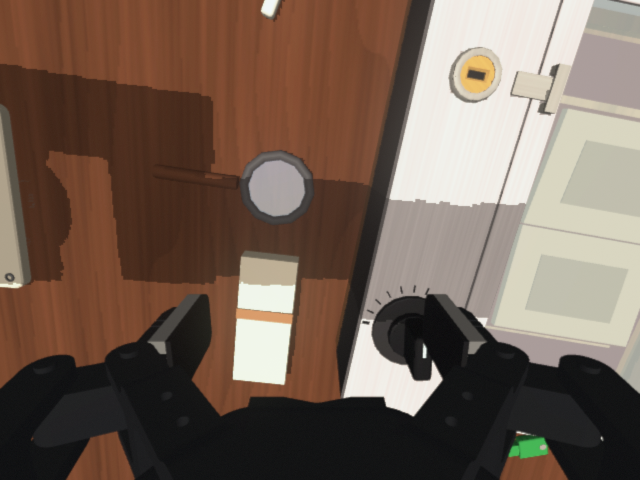

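carry_out:
  moves:
    - [0.3,0.4,0,0,1]
    - [0.6,0.8,0,0,1]
    - [0.7,1,0,0,1]
    - [0.7,1,0,0,1]

```text
clock: 2.45
eef_pos: [0.4889, -0.075, 0.2556]
tool_rot: [0.999, 0.043, -0.0, 0.0]
ft_force: [-1.1, 0.1, -0.0]
grip_width: 0.0859
```

```bash
python3 - <<'E'
from h import *
m=imaging.camera_model('wrist')
o=bot.get_obs();print(o['clock'],o['joint_pos'].round(3),o['eef_pos'],o['tool_rot'],o['ft_force'])
print({k:(np.array(v).tolist()) for k,v in m.items()}); save('wrist','pics/w2.png')
E
```

```text
2.45 [-1.520e-01  2.300e-01 -1.000e-02  1.330e+00 -1.000e-03  1.333e+00] [ 0.48885457 -0.07496624  0.25557144] [ 9.99083270e-01  4.28082124e-02 -1.19079796e-04  2.50705857e-04] [-1.07638344  0.12038879 -0.04591056]
{'fovy': 67.98448048961421, 'cx': 316.6687792925186, 'cy': 239.33995641154044, 'eye': [0.4829362871087407, -0.007287081383838963, 0.3724592830957027], 'rotation': [-0.13303158025206424, -0.005173265265799054, 0.042742578313394244, 0.9901762004720431]}
```

View pics/w2.png

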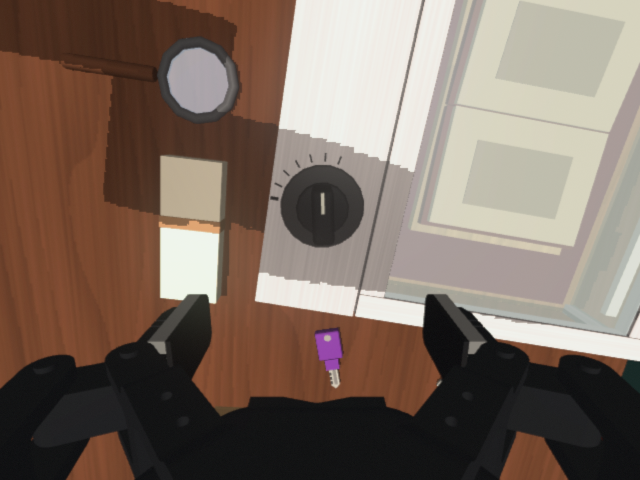

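```bash
python3 - <<'E'
from h import *
im=cv2.imread('pics/w2.png')
cv2.imwrite('pics/w2c.png',cv2.resize(im[150:270,260:400],(700,600),interpolation=cv2.INTER_CUBIC))
E
```

```text
(no output)
```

View pics/w2c.png

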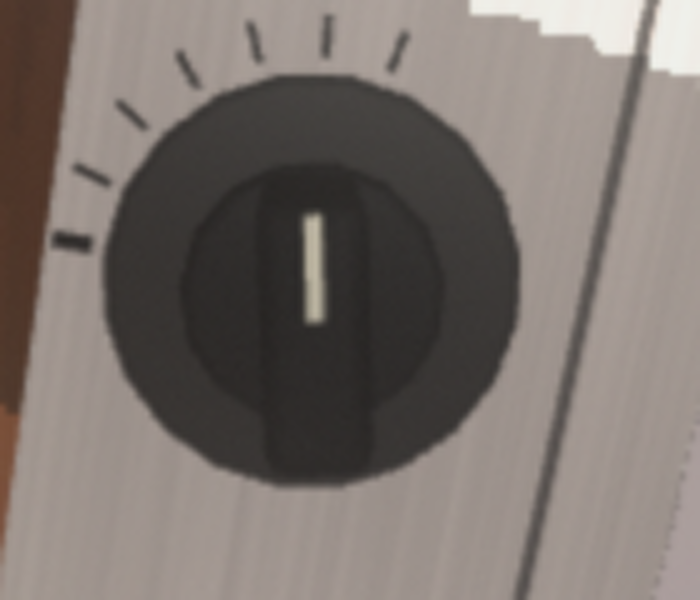

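```bash
python3 - <<'E'
from h import *
m={'fovy': 67.98448048961421, 'cx': 316.6687792925186, 'cy': 239.33995641154044, 'eye': [0.4829362871087407, -0.007287081383838963, 0.3724592830957027], 'rotation': [-0.13303158025206424, -0.005173265265799054, 0.042742578313394244, 0.9901762004720431]}
c=lambda x,y:(260+x/5,150+y/5)
T=.154
for n,p,z in [('bar',c(317,343),T),('mk0',c(313,212),T),('mk1',c(316,323),T),('top end',c(315,205),T),('bot end',c(320,480),T),('L',c(265,343),T),('R',c(371,343),T),('disc L',c(105,280),.114),('disc R',c(519,280),.114),('disc T',c(312,75),.114),('disc B',c(312,487),.114),('inner L',c(183,290),.124),('inner R',c(443,290),.124)]: print(n,ray(m,p,z).round(4))
m1={'fovy': 67.98448048961421, 'cx': 316.6687792925186, 'cy': 239.33995641154044, 'eye': np.array([0.40259953, 0.08828544, 0.37296931]), 'rotation': np.array([-0.1327733 , -0.00513376,  0.04414001,  0.99014976])}
print('lock',ray(m1,(477,75),.115))
E
```

```text
bar [ 0.4909 -0.0531  0.154 ]
mk0 [ 0.4889 -0.0368  0.154 ]
mk1 [ 0.4905 -0.0505  0.154 ]
top end [ 0.4891 -0.0359  0.154 ]
bot end [ 0.4929 -0.0709  0.154 ]
L [ 0.4844 -0.0536  0.154 ]
R [ 0.4976 -0.0525  0.154 ]
disc L [ 0.4605 -0.0547  0.114 ]
disc R [ 0.521  -0.0495  0.114 ]
disc T [ 0.4881 -0.0227  0.114 ]
disc B [ 0.4936 -0.0837  0.114 ]
inner L [ 0.4724 -0.0534  0.124 ]
inner R [ 0.509  -0.0502  0.124 ]
lock [0.50484927 0.14077339 0.115     ]
```

carry_out:
  moves:
    - [0.04,-0.22,0,0.01,1]
    - [0.04,-0.22,0.3,0.01,1]
    - [0.04,-0.22,0.6,0.01,1]
    - [0.04,-0.22,0.9,0.01,1]
    - [0.04,-0.22,1,0.01,1]
    - [0.04,-0.22,1,0.01,1]

```text
clock: 3.1
eef_pos: [0.4878, -0.0496, 0.1552]
tool_rot: [0.999, 0.037, -0.002, -0.0]
ft_force: [-0.1, -0.3, 0.8]
grip_width: 0.0852
```

carry_out:
  moves:
    - [0,0,0,0,-0.5]
    - [0,0,0,0,-1]
    - [0,0,0,0,-1]
    - [0,0,0,0,-1]
    - [0,0,0,0,-1]
    - [0,0,0,0,-1]
    - [0,0,0,0,-1]
    - [0,0,0,0,-1]

```text
clock: 3.9
eef_pos: [0.4905, -0.0506, 0.1571]
tool_rot: [0.999, 0.036, 0.001, 0.0]
ft_force: [2.1, 0.2, 5.4]
grip_width: 0.0128
```

carry_out:
  moves:
    - [0,0,0,-0.09,-1]
    - [0,0,0,-0.18,-1]
    - [0,0,0,-0.27,-1]
    - [0,0,0,-0.36,-1]
    - [0,0,0,-0.45,-1]
    - [0,0,0,-0.54,-1]
    - [0,0,0,-0.63,-1]
    - [0,0,0,-0.72,-1]
    - [0,0,0,-0.8,-1]
    - [0,0,0,-0.8,-1]

```text
clock: 4.9
eef_pos: [0.4875, -0.0531, 0.1571]
tool_rot: [0.787, 0.617, -0.003, 0.001]
ft_force: [-6.4, -7.9, 11.3]
grip_width: 0.0129
```

```bash
python3 - <<'E'
from h import *
o=bot.get_obs();print(o['clock'],o['joint_pos'].round(3),o['eef_pos'],o['tool_rot'],o['ft_force'],o['ft_torque'])
E
```

```text
4.9 [-0.105  0.292 -0.196  1.086 -0.006  0.137] [ 0.48752695 -0.05309673  0.15710302] [ 0.78717821  0.61671572 -0.00320152  0.00139447] [-6.43126596 -7.88439429 11.25264235] [-1.55551864e+00  1.18584551e+00 -9.54700582e-04]
```

carry_out:
  moves:
    - [0,0,0,-0.05,-1]
    - [0,0,0,-0.1,-1]
    - [0,0,0,-0.13,-1]
    - [0,0,0,-0.14,-1]
    - [0,0,0,-0.14,-1]
    - [0,0,0,-0.14,-1]

```text
clock: 5.5
eef_pos: [0.4872, -0.0536, 0.1571]
tool_rot: [0.717, 0.697, -0.004, 0.001]
ft_force: [-6.7, -7.1, 11.7]
grip_width: 0.0129
```

```bash
python3 - <<'E'
from h import *
o=bot.get_obs();print(o['clock'],o['joint_pos'].round(3),o['eef_pos'],o['tool_rot'],o['ft_force'],o['ft_torque'],R.from_quat(o['tool_rot']).as_matrix()[:,0])
save('top','pics/t3.png')
E
```

```text
5.5 [-0.106  0.291 -0.196  1.087 -0.007 -0.077] [ 0.48720624 -0.05362266  0.15713432] [ 0.71734427  0.69670907 -0.00357747  0.00093763] [-6.71475872 -7.09891047 11.70202927] [-1.6521358   1.35875374 -1.72841627] [ 0.02916735  0.9995538  -0.00643907]
```

carry_out:
  moves:
    - [0,0,0,0.03,-1]
    - [0,0,0,0.03,0]
    - [0,0,0,0.03,1]
    - [0,0,0,0.03,1]
    - [0,0,0,0.03,1]
    - [0,0,0,0.03,1]
    - [0,0,-0.3,0.03,1]
    - [0,0,-0.6,0.03,1]
    - [0,0,-0.9,0.03,1]
    - [0,0.4,-1,0.03,1]
    - [0,0.7,-1,0.03,1]
    - [0,0.7,-1,0.03,1]

```text
clock: 6.75
eef_pos: [0.5627, -0.0518, 0.2558]
tool_rot: [0.731, 0.683, 0.001, 0.001]
ft_force: [-0.5, 0.4, -1.0]
grip_width: 0.0852
```

```bash
python3 - <<'E'
from h import *
o=bot.get_obs();print(o['clock'],o['joint_pos'].round(3),o['eef_pos'],o['tool_rot'],o['ft_force'])
m=imaging.camera_model('wrist')
print({k:(np.array(v).tolist()) for k,v in m.items()});save('wrist','pics/w3.png')
save('top','pics/t3.png')
E
```

```text
6.75 [-0.092  0.37   0.182  1.381  0.    -0.024] [ 0.56268872 -0.05180022  0.25581867] [0.73074697 0.68264747 0.0008209  0.00078627] [-0.46549068  0.4024572  -0.99588754]
{'fovy': 67.98448048961421, 'cx': 316.6687792925186, 'cy': 239.33995641154044, 'eye': [0.4954414359921443, -0.04628573419304448, 0.3725574868453], 'rotation': [-0.09753704429287263, -0.09191421004914252, 0.6766183541602456, 0.724034464507825]}
```

View pics/w3.png

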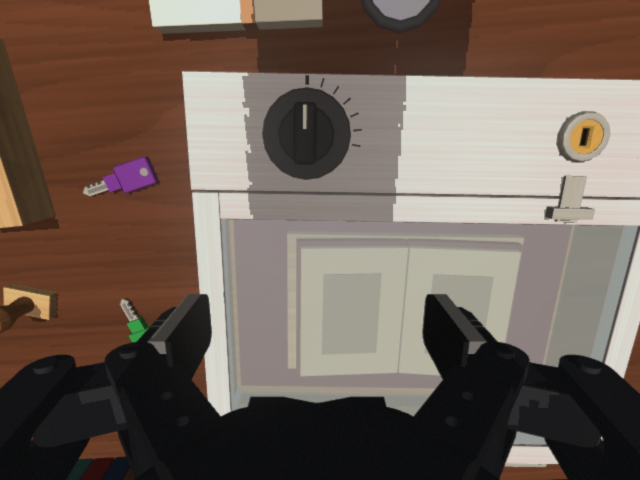

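View pics/t3.png

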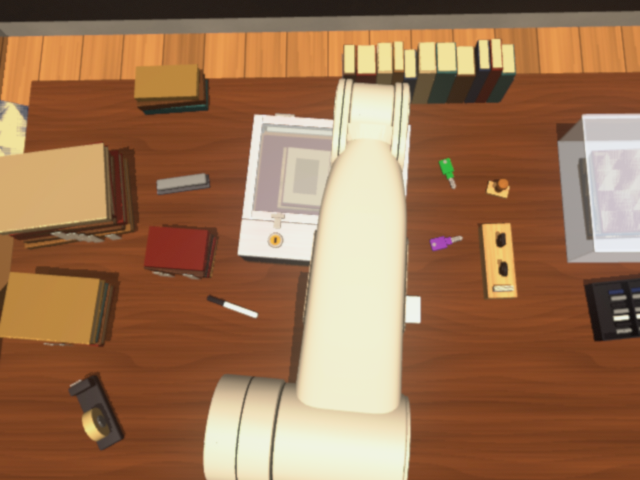

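The wrist view shows the dimmer's white mark (305,115) in line with its zero tick (307,80), so the lamp is off. The lock is visible at (584,136). Next I'll measure the lock and move to the tidy.

```bash
python3 - <<'E'
from h import *
im=cv2.imread('pics/w3.png')
a=cv2.resize(im[100:170,550:620],(560,560),interpolation=cv2.INTER_CUBIC)
cv2.imwrite('pics/w3c.png',a)
m={'fovy': 67.98448048961421, 'cx': 316.6687792925186, 'cy': 239.33995641154044, 'eye': [0.4954414359921443, -0.04628573419304448, 0.3725574868453], 'rotation': [-0.09753704429287263, -0.09191421004914252, 0.6766183541602456, 0.724034464507825]}
for p in [(183.5,71.5),(640,80),(192,190),(640,199)]: print(ray(m,p,.11).round(4))
print(ray(m,(586,136),.115))
E
```

```text
[ 0.4439 -0.1329  0.11  ]
[0.4702 0.1767 0.11  ]
[ 0.5238 -0.14    0.11  ]
[0.5529 0.1908 0.11  ]
[0.50457119 0.14114882 0.115     ]
```

View pics/w3c.png

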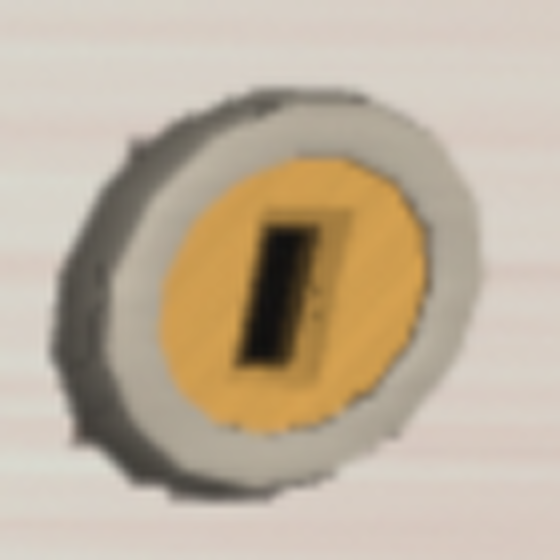

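carry_out:
  moves:
    - [-0.5,0,0,0,1]
    - [-1,0,0,0,1]

```text
clock: 7.05
eef_pos: [0.5517, -0.151, 0.2561]
tool_rot: [0.729, 0.684, -0.0, -0.001]
ft_force: [0.4, 0.2, 0.1]
grip_width: 0.0851
```

carry_out:
  moves:
    - [-0.5,0,0,0,1]
    - [-1,0,0,0,1]

```text
clock: 7.25
eef_pos: [0.5443, -0.2525, 0.2564]
tool_rot: [0.731, 0.683, -0.0, -0.0]
ft_force: [0.8, 1.1, -0.3]
grip_width: 0.0852
```

carry_out:
  moves:
    - [-0.5,0,0,-0.03,1]
    - [-1,0,0,-0.06,1]
    - [-1,0,0,-0.06,1]
    - [-1,0,0,-0.06,1]

```text
clock: 7.65
eef_pos: [0.5373, -0.352, 0.2555]
tool_rot: [0.699, 0.715, 0.0, -0.001]
ft_force: [-0.3, -0.3, -0.7]
grip_width: 0.0856
```

```bash
python3 - <<'E'
from h import *
import json
o=bot.get_obs();print(o['clock'],o['joint_pos'].round(3),o['eef_pos'],o['tool_rot'],o['ft_force'])
m=imaging.camera_model('wrist')
json.dump({k:(np.array(v).tolist()) for k,v in m.items()},open('w4.json','w'));save('wrist','pics/w4.png')
E
```

```text
7.65 [-5.800e-01  5.380e-01  4.440e-01  1.479e+00  1.000e-03 -6.030e-01] [ 0.53732683 -0.35196395  0.25552958] [ 6.99147472e-01  7.14976545e-01  2.73881195e-05 -1.16259513e-03] [-0.2532634  -0.28838319 -0.65631663]
```

View pics/w4.png

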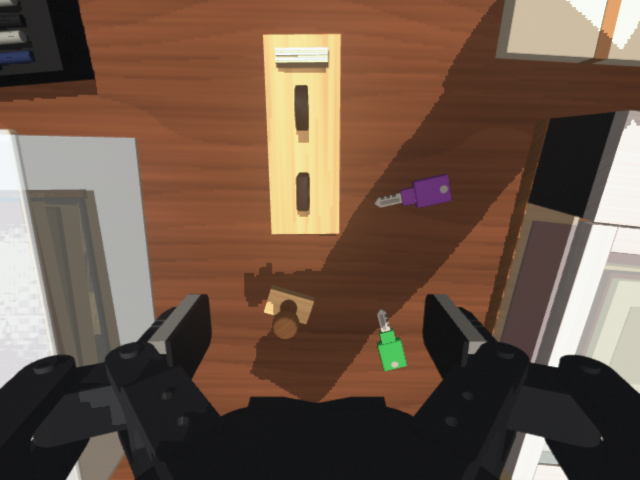

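```bash
python3 - <<'E'
from h import *
im=cv2.imread('pics/w4.png')
a=cv2.resize(im[75:225,265:345],(400,750)[0:2] if 0 else (320,600),interpolation=cv2.INTER_CUBIC)
s=cv2.imread('pics/scene0.png')
b=cv2.resize(s[262:332,105:150],(386,600),interpolation=cv2.INTER_CUBIC)
cv2.imwrite('pics/w4c.png',np.hstack([a,b]))
E
```

```text
(no output)
```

View pics/w4c.png

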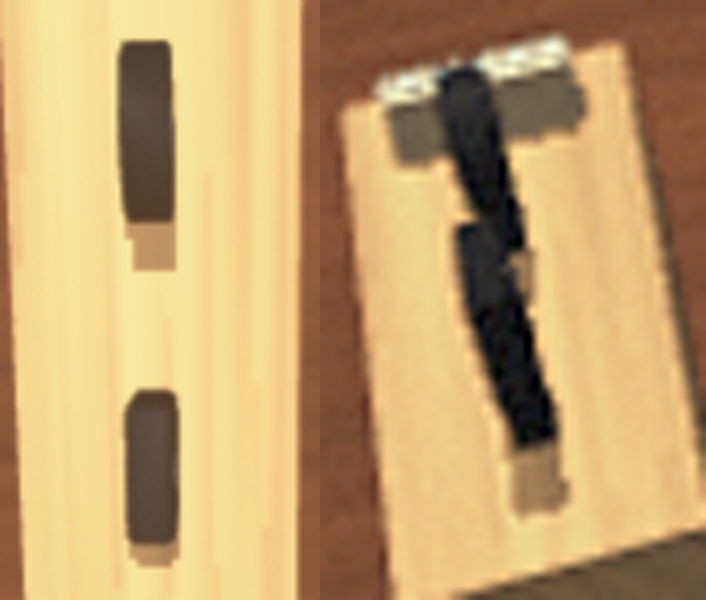

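The two candidates in the wrist view are the black key near the cards (302,107) and the one at the stamp end (303,191). Two cues agree that the case key is the second:
- **Width:** it is about 28 mm wide, against about 34 mm for the other.
- **Shape:** in the enlarged scene crop its bow has straight, sharp-cornered sides, while the other has a rounded top.

The green (391,350) and purple (433,190) keys are decoys.

```bash
python3 - <<'E'
from h import *
import json
m=json.load(open('w4.json'))
c=lambda x,y:(265+x/4,75+y/4)
for n,p,z in [('kc',c(152.5,466),.095),('kL',c(127,466),.095),('kR',c(178,466),.095),('kT',c(152,390),.095),('kB',c(152,543),.095),('d',c(147,130),.0915),('dT',c(147,40),.0915),('dB',c(147,221),.0915)]:print(n,ray(m,p,z).round(4))
for p in [(263.5,34.5),(340.5,34.5),(271.5,234),(339.5,234)]:print(ray(m,p,.045).round(4))
o=bot.get_obs();print(R.from_quat(o['tool_rot']).as_matrix().round(4))
im=cv2.imread('pics/w4.png')
cv2.imwrite('pics/w4d.png',cv2.resize(im[160:240,260:350],(720,640)[:2],interpolation=cv2.INTER_CUBIC)[:600])
E
```

```text
kc [ 0.5073 -0.3617  0.095 ]
kL [ 0.5074 -0.3666  0.095 ]
kR [ 0.5072 -0.3567  0.095 ]
kT [ 0.4927 -0.362   0.095 ]
kB [ 0.5226 -0.3616  0.095 ]
d [ 0.4454 -0.3636  0.0915]
dT [ 0.4299 -0.3638  0.0915]
dB [ 0.4616 -0.3634  0.0915]
[ 0.3853 -0.3976  0.045 ]
[ 0.3838 -0.3341  0.045 ]
[ 0.555  -0.3928  0.045 ]
[ 0.5536 -0.3282  0.045 ]
[[-0.0245  0.9997 -0.0012]
 [ 0.9997  0.0245  0.0014]
 [ 0.0014 -0.0012 -1.    ]]
```

View pics/w4d.png

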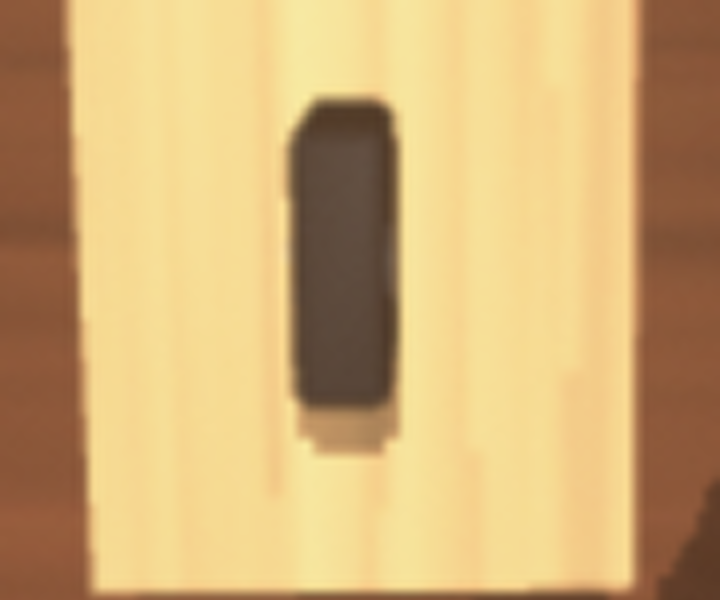

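carry_out:
  moves:
    - [-0.09,-0.28,0.2,0,1]
    - [-0.09,-0.28,0.6,0,1]
    - [-0.09,-0.28,0.9,0,1]
    - [-0.09,-0.28,0.9,0,1]
    - [-0.09,-0.28,0.9,0,1]

```text
clock: 8.2
eef_pos: [0.5113, -0.3593, 0.167]
tool_rot: [0.697, 0.717, -0.0, -0.0]
ft_force: [0.1, -0.1, -0.3]
grip_width: 0.0852
```

```bash
python3 - <<'E'
from h import *
o=bot.get_obs();print(o['clock'],o['eef_pos'],o['ft_force'],R.from_quat(o['tool_rot']).as_matrix()[:,0])
save('wrist','pics/w5.png')
E
```

```text
8.2 [ 0.51132997 -0.35927816  0.1669577 ] [ 0.08949229 -0.11106986 -0.30462908] [-2.75863151e-02  9.99619222e-01  6.37253126e-04]
```

View pics/w5.png

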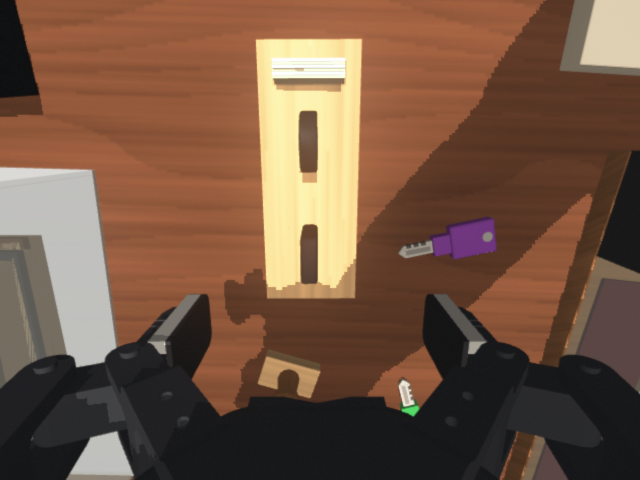

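carry_out:
  moves:
    - [-0.02,-0.02,0.3,0,1]
    - [-0.02,-0.02,0.6,0,1]
    - [-0.02,-0.02,0.83,0,1]
    - [-0.02,-0.02,0.83,0,1]
    - [-0.02,-0.02,0.83,0,1]

```text
clock: 8.75
eef_pos: [0.5104, -0.3634, 0.0854]
tool_rot: [0.698, 0.716, 0.0, 0.001]
ft_force: [0.1, 0.7, 0.8]
grip_width: 0.0855
```

```bash
python3 - <<'E'
from h import *
import json
for i in range(2):
    o=bot.get_obs();print(o['clock'],o['eef_pos'],o['ft_force'],R.from_quat(o['tool_rot']).as_matrix()[:,0])
    m=imaging.camera_model('wrist')
    save('wrist','pics/w6.png')
json.dump({k:(np.array(v).tolist()) for k,v in m.items()},open('w6.json','w'))
E
```

```text
8.75 [ 0.51042293 -0.3633726   0.08538669] [0.09672574 0.74337095 0.76308518] [-0.0260697   0.99965878 -0.00163868]
8.8 [ 0.51087088 -0.36381303  0.08608541] [ 0.32732192 -0.30981127  1.49899868] [-0.0259165   0.99966058 -0.00265677]
```

View pics/w6.png

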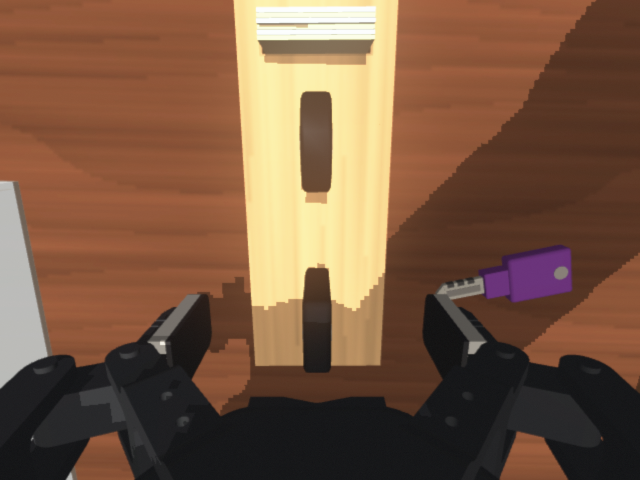

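carry_out:
  moves:
    - [0,0,0.02,0,0]
    - [0,0,0.02,0,-1]
    - [0,0,0.02,0,-1]
    - [0,0,0.02,0,-1]
    - [0,0,0.02,0,-1]
    - [0,0,0.02,0,-1]
    - [0,0,0.02,0,-1]
    - [0,0,0.02,0,-1]

```text
clock: 9.65
eef_pos: [0.5092, -0.3631, 0.0814]
tool_rot: [0.698, 0.716, -0.0, 0.0]
ft_force: [-0.8, -0.2, 1.2]
grip_width: 0.0095
```

```bash
python3 - <<'E'
from h import *
o=bot.get_obs();print(o['clock'],o['eef_pos'],o['ft_force'],o['grip_width'],R.from_quat(o['tool_rot']).as_matrix().round(4))
save('wrist','pics/w7.png')
E
```

```text
9.65 [ 0.50916128 -0.36305177  0.08143201] [-0.83773634 -0.17608329  1.16774663] 0.009461906698197641 [[-2.550e-02  9.997e-01  1.000e-04]
 [ 9.997e-01  2.550e-02 -1.000e-04]
 [-1.000e-04  1.000e-04 -1.000e+00]]
```

View pics/w7.png

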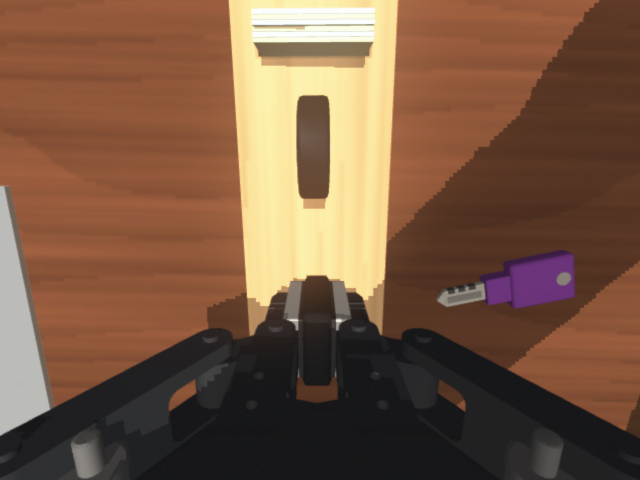

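carry_out:
  moves:
    - [0,0,-0.1,0,-1]
    - [0,0,-0.3,0,-1]
    - [0,0,-0.5,0,-1]
    - [0,0,-0.7,0,-1]
    - [0,0,-0.9,0,-1]

```text
clock: 10.2
eef_pos: [0.5091, -0.363, 0.1726]
tool_rot: [0.698, 0.716, 0.0, 0.0]
ft_force: [0.4, 0.3, -1.1]
grip_width: 0.0093
```

carry_out:
  moves:
    - [0,0,-0.4,0,-1]
    - [0,0,-0.8,0,-1]
    - [0,0,-0.9,0,-1]
    - [0,0,-0.9,0,-1]
    - [0,0,-0.9,0,-1]

```text
clock: 10.7
eef_pos: [0.5087, -0.3627, 0.2603]
tool_rot: [0.698, 0.716, -0.0, -0.001]
ft_force: [0.4, -0.4, -0.6]
grip_width: 0.0094
```

```bash
python3 - <<'E'
from h import *
o=bot.get_obs();print(o['clock'],o['eef_pos'],o['ft_force'],o['grip_width'],R.from_quat(o['tool_rot']).as_matrix().round(4))
s=imaging.camera_model('scene')
p=proj(s,o['eef_pos'])[0]; print(p, proj(s,o['eef_pos']-[0,0,.064]))
im=save('scene','pics/s8.png')[:,:,::-1]
x,y=p.astype(int); x=max(x,60)
cv2.imwrite('pics/s8c.png',cv2.resize(im[max(y-50,0):y+70,x-60:x+60],(600,600),interpolation=cv2.INTER_CUBIC))
print(x-60,max(y-50,0))
E
```

```text
10.7 [ 0.50874599 -0.36270368  0.26028208] [ 0.36031648 -0.38797297 -0.55668563] 0.009409570796821589 [[-2.550e-02  9.997e-01 -1.300e-03]
 [ 9.997e-01  2.550e-02  9.000e-04]
 [ 9.000e-04 -1.200e-03 -1.000e+00]]
[ 98.09449505 216.16061915] [[108.43626383 247.21799043]]
38 166
```

View pics/s8c.png

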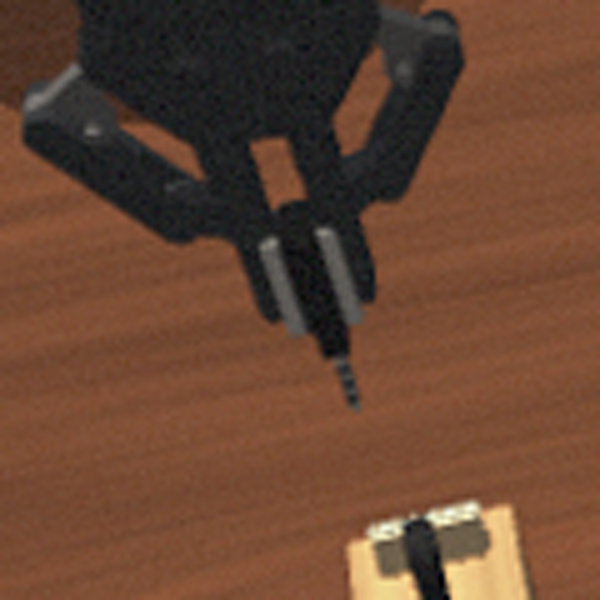

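The close-up shows the held key's blade point at scene pixel (108.6,247.6), against a predicted (108.4,247.2). So the key is upright and centred, and the key left in the tidy has the rounded bow. Next I'll carry it towards the lock.

carry_out:
  moves:
    - [0.4,0,0,0,-1]
    - [0.8,0,0,0,-1]
    - [1,0,0,0,-1]

```text
clock: 11.05
eef_pos: [0.5052, -0.26, 0.2588]
tool_rot: [0.698, 0.717, -0.0, -0.003]
ft_force: [-0.7, 0.1, -0.1]
grip_width: 0.0092
```

carry_out:
  moves:
    - [0.4,0,0,0,-1]
    - [0.8,0,0,0,-1]
    - [1,0,0,0,-1]

```text
clock: 11.35
eef_pos: [0.5025, -0.16, 0.2591]
tool_rot: [0.697, 0.717, -0.001, -0.002]
ft_force: [-0.0, -0.7, 0.2]
grip_width: 0.0094
```

carry_out:
  moves:
    - [0.4,0,0,0,-1]
    - [0.8,0,0,0,-1]
    - [1,0,0,0,-1]

```text
clock: 11.65
eef_pos: [0.4999, -0.0603, 0.2591]
tool_rot: [0.697, 0.717, -0.001, -0.002]
ft_force: [-0.5, -0.6, 0.1]
grip_width: 0.0094
```

carry_out:
  moves:
    - [0.4,0,0,0,-1]
    - [0.8,0,0,0,-1]
    - [1,0,0,0,-1]

```text
clock: 11.95
eef_pos: [0.4974, 0.0394, 0.2591]
tool_rot: [0.697, 0.717, -0.001, -0.002]
ft_force: [-0.6, -0.3, 0.8]
grip_width: 0.0095
```

carry_out:
  moves:
    - [0.4,0.2,0,0.03,-1]
    - [0.8,0.4,0,0.07,-1]
    - [1,0.7,0,0.07,-1]
    - [1,0.7,0,0.07,-1]
    - [1,0.7,0,0.07,-1]
    - [1,0.7,0,0.07,-1]

```text
clock: 12.55
eef_pos: [0.5652, 0.1378, 0.26]
tool_rot: [0.737, 0.676, -0.002, -0.001]
ft_force: [-0.4, 0.4, -0.1]
grip_width: 0.0093
```

```bash
python3 - <<'E'
from h import *
import json
o=bot.get_obs();print(o['clock'],o['eef_pos'],o['ft_force'],o['grip_width'],R.from_quat(o['tool_rot']).as_matrix().round(4))
m=imaging.camera_model('wrist')
save('wrist','pics/w9.png')
json.dump({k:(np.array(v).tolist()) for k,v in m.items()},open('w9.json','w'))
E
```

```text
12.55 [0.56518746 0.13775917 0.25998072] [-0.36914769  0.43944312 -0.13068216] 0.009276411934669892 [[ 0.085   0.9964 -0.0033]
 [ 0.9964 -0.085  -0.001 ]
 [-0.0013 -0.0032 -1.    ]]
```

View pics/w9.png

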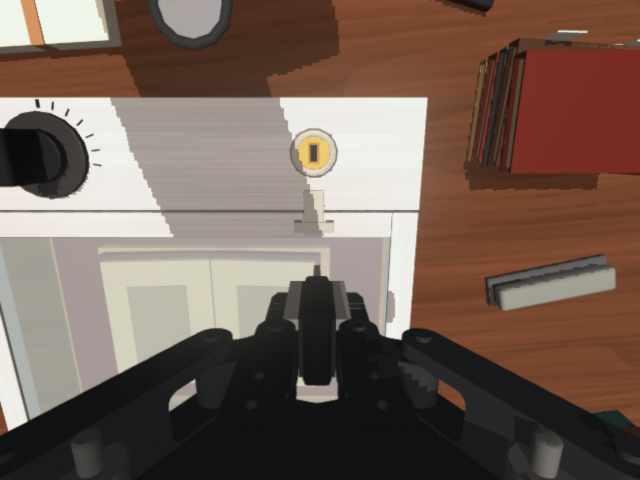

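```bash
python3 - <<'E'
from h import *
im=cv2.imread('pics/w9.png')
a=cv2.resize(im[120:190,280:350],(560,560),interpolation=cv2.INTER_CUBIC)
b=cv2.resize(im[255:325,282:352],(560,560),interpolation=cv2.INTER_CUBIC)[:,:230]
cv2.imwrite('pics/w9c.png',np.hstack([a,cv2.resize(im[255:325,300:330],(240,560),interpolation=cv2.INTER_CUBIC)]))
E
```

```text
(no output)
```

View pics/w9c.png

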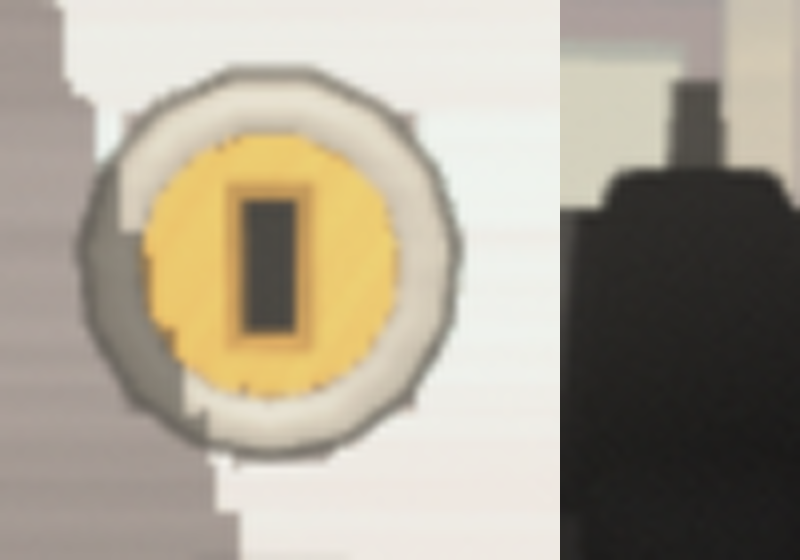

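```bash
python3 - <<'E'
from h import *
import json
m=json.load(open('w9.json'))
for d in (0,-.44):
    print('lock',ray(m,(313.56+d,153.4+d),.115).round(4), 'blade',ray(m,(317+d,265+d),.199).round(4))
o=bot.get_obs();print(o['eef_pos']); 
s=imaging.camera_model('scene'); im=save('scene','pics/s9.png')[:,:,::-1]
for z in (0.260,.196): print(proj(s,[o['eef_pos'][0],o['eef_pos'][1],z]))
print(proj(s,[.505,.1405,.115]))
cv2.imwrite('pics/s9c.png',cv2.resize(im[110:260,310:460],(600,600),interpolation=cv2.INTER_CUBIC))
E
```

```text
lock [0.5054 0.1417 0.115 ] blade [0.5606 0.1394 0.199 ]
lock [0.5051 0.1414 0.115 ] blade [0.5603 0.1392 0.199 ]
[0.56532984 0.13756841 0.26064902]
[[392.30293389 176.66592626]]
[[389.31543566 206.24268765]]
[[374.01408954 223.33527705]]
```

View pics/s9c.png

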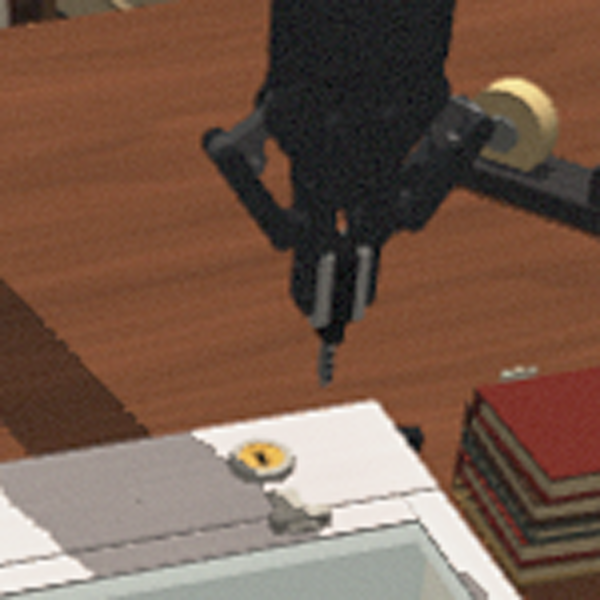

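```bash
python3 - <<'E'
from h import *
P=[]
for i in range(4):
    o=bot.get_obs();P.append(np.r_[o['eef_pos'],R.from_quat(o['tool_rot']).as_matrix()[:,0]]); imaging.camera('wrist')
P=np.array(P);print(P.round(4),P.mean(0).round(4))
E
```

```text
[[ 5.655e-01  1.375e-01  2.612e-01  8.570e-02  9.963e-01 -4.000e-04]
 [ 5.658e-01  1.375e-01  2.615e-01  8.580e-02  9.963e-01 -2.000e-04]
 [ 5.659e-01  1.376e-01  2.617e-01  8.570e-02  9.963e-01  0.000e+00]
 [ 5.660e-01  1.378e-01  2.618e-01  8.560e-02  9.963e-01  2.000e-04]] [ 5.658e-01  1.376e-01  2.616e-01  8.570e-02  9.963e-01 -1.000e-04]
```

carry_out:
  moves:
    - [-0.02,-0.3,0,0,-1]
    - [-0.02,-0.61,0,0,-1]
    - [-0.02,-0.61,0.3,0,-1]
    - [-0.02,-0.61,0.6,0,-1]
    - [-0.02,-0.61,0.7,0,-1]
    - [-0.02,-0.61,0.7,0,-1]
    - [-0.02,-0.61,0.7,0,-1]
    - [-0.02,-0.61,0.7,0,-1]

```text
clock: 13.65
eef_pos: [0.5066, 0.142, 0.1929]
tool_rot: [0.736, 0.677, 0.001, 0.001]
ft_force: [0.2, -0.8, -0.7]
grip_width: 0.0093
```

```bash
python3 - <<'E'
from h import *
import json
o=bot.get_obs();print(o['clock'],o['joint_pos'].round(3),o['eef_pos'],o['ft_force'],R.from_quat(o['tool_rot']).as_matrix().round(4))
m=imaging.camera_model('wrist')
w=save('wrist','pics/w10.png')[:,:,::-1]
json.dump({k:(np.array(v).tolist()) for k,v in m.items()},open('w10.json','w'))
s=save('scene','pics/s10.png')[:,:,::-1]
cv2.imwrite('pics/c10.png',np.hstack([cv2.resize(w[240:300,277:357],(533,400),interpolation=cv2.INTER_CUBIC),cv2.resize(s[190:240,355:395],(267,400)[0:2],interpolation=cv2.INTER_CUBIC)]))
E
```

```text
13.65 [ 0.273  0.325 -0.048  1.194  0.     0.358] [0.5066304  0.14195595 0.19288232] [ 0.17745811 -0.81572819 -0.74929228] [[ 8.460e-02  9.964e-01  2.800e-03]
 [ 9.964e-01 -8.460e-02  8.000e-04]
 [ 1.000e-03  2.700e-03 -1.000e+00]]
```

View pics/c10.png

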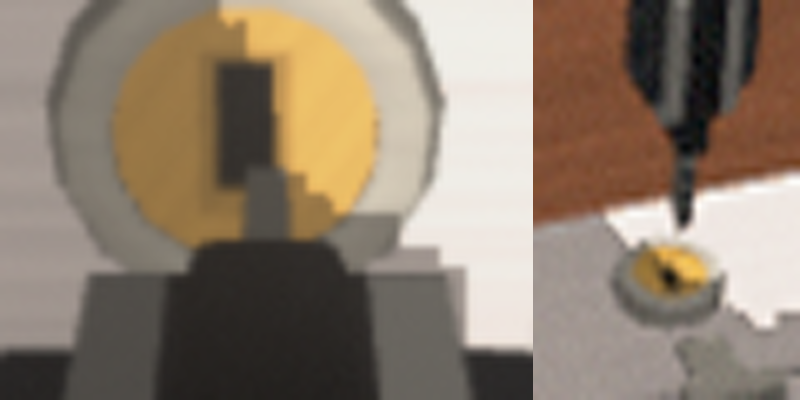

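```bash
python3 - <<'E'
from h import *
import json
m=json.load(open('w10.json'));A=R.from_quat(bot.get_obs()['tool_rot']).as_matrix()
L=ray(m,(313.9-.4,258.75-.4),.115); T=np.array([.50663,.14196,.1929])
for zt in (.127,.1285):
    B=ray(m,(317.06-.4,264.75-.4),zt); print(L,B,'lock-blade in tool',A.T@(L-B),'lock-TCP',A.T@(L-T))
o=bot.get_obs();print(o['eef_pos'])
E
```

```text
[0.50415553 0.14160248 0.115     ] [0.50372591 0.14344056 0.127     ] lock-blade in tool [-0.00180551  0.00055476  0.01199981] lock-TCP [-0.00063246 -0.00262166  0.07789344]
[0.50415553 0.14160248 0.115     ] [0.50319769 0.14348216 0.1285    ] lock-blade in tool [-0.0018036   0.00108101  0.01350108] lock-TCP [-0.00063246 -0.00262166  0.07789344]
[0.50640299 0.14195768 0.19262833]
```

carry_out:
  moves:
    - [-0.016,-0.026,0,0,-1]
    - [-0.016,-0.026,0.05,0,-1]
    - [-0.016,-0.026,0.1,0,-1]
    - [-0.016,-0.026,0.1,0,-1]
    - [-0.016,-0.026,0.1,0,-1]
    - [-0.016,-0.026,0.1,0,-1]

```text
clock: 14.35
eef_pos: [0.5028, 0.1404, 0.1813]
tool_rot: [0.736, 0.677, -0.0, -0.0]
ft_force: [-0.9, 0.2, 0.2]
grip_width: 0.0092
```

```bash
cat > look.py <<'E'
from h import *
import json,sys
n=sys.argv[1]
o=bot.get_obs();print(o['clock'],o['eef_pos'].round(4),o['ft_force'].round(2),o['ft_torque'].round(3),R.from_quat(o['tool_rot']).as_matrix()[:,0].round(4))
w=save('wrist',f'pics/w{n}.png')[:,:,::-1]
s=save('scene',f'pics/s{n}.png')[:,:,::-1]
cv2.imwrite(f'pics/c{n}.png',np.hstack([cv2.resize(w[240:300,277:357],(533,400),interpolation=cv2.INTER_CUBIC),cv2.resize(s[190:240,355:395],(267,400)[0:2],interpolation=cv2.INTER_CUBIC)]))
E
python3 look.py 11
```

```text
14.35 [0.5028 0.1404 0.1813] [-0.9   0.22  0.16] [ 0.024 -0.012  0.02 ] [ 0.0844  0.9964 -0.    ]
```

View pics/c11.png

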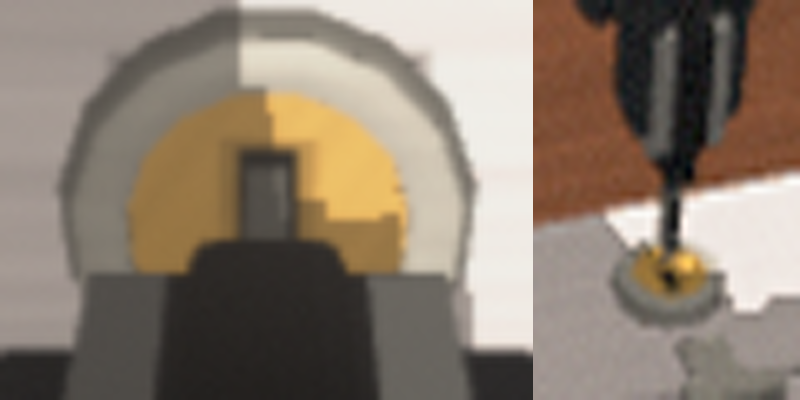

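```bash
python3 - <<'E'
from h import *
m=imaging.camera_model('wrist');o=bot.get_obs();A=R.from_quat(o['tool_rot']).as_matrix();T=o['eef_pos'];print(T)
for r in (152,156):
  print('slot',(A.T@(ray(m,(316.7,240+r*.15-.4),.1135)-T))[1]+.006)
for z in (.1169,.119,.121):print('blade',z,(A.T@(ray(m,(316.7,240+160*.15-.4),z)-T))[1]+.005)
print('chamf', (A.T@(ray(m,(316.7,240+140*.15-.4),.115)-T))[1]+.0075)
E
```

```text
[0.50283654 0.14041933 0.18140565]
slot 0.002366106659891982
slot 0.0027132685840842836
blade 0.1169 0.0008782936165771804
blade 0.119 0.00014794887228304025
blade 0.121 -0.0005476175508542418
chamf 0.0023189735496985733
```

carry_out:
  moves:
    - [0,0.02,0,0,-1]
    - [0,0.02,0,0,-1]
    - [0,0.02,0.03,0,-1]
    - [0,0.02,0.05,0,-1]
    - [0,0.02,0.05,0,-1]

```text
clock: 14.95
eef_pos: [0.5043, 0.1401, 0.1758]
tool_rot: [0.736, 0.677, -0.0, -0.0]
ft_force: [-0.3, -0.1, 0.1]
grip_width: 0.0093
```

```bash
python3 look.py 12
```

```text
14.95 [0.5043 0.1401 0.1758] [-0.34 -0.06  0.07] [ 0.044  0.013 -0.018] [ 8.440e-02  9.964e-01 -4.000e-04]
```

View pics/c12.png

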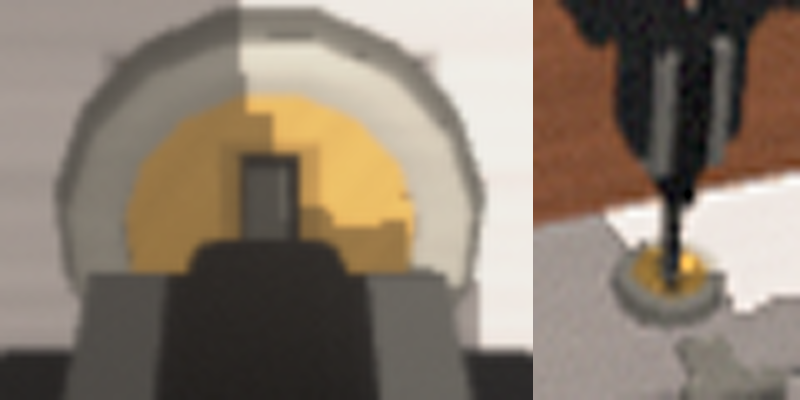

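The crop shows the blade (268,200) centred in the keyway and its point below the mouth, with no contact force.

carry_out:
  moves:
    - [0,0,0.02,0,-1]
    - [0,0,0.04,0,-1]
    - [0,0,0.06,0,-1]
    - [0,0,0.06,0,-1]

```text
clock: 15.45
eef_pos: [0.5044, 0.1401, 0.1699]
tool_rot: [0.736, 0.677, -0.0, -0.0]
ft_force: [-0.1, 0.2, 0.0]
grip_width: 0.0092
```

carry_out:
  moves:
    - [0,0,0.01,0,-1]
    - [0,0,0.02,0,-1]
    - [0,0,0.02,0,-1]
    - [0,0,0.02,0,-1]

```text
clock: 15.85
eef_pos: [0.5047, 0.1402, 0.1683]
tool_rot: [0.736, 0.677, 0.0, 0.0]
ft_force: [0.3, -0.5, 0.0]
grip_width: 0.0092
```

carry_out:
  moves:
    - [0,0,0.01,0,-1]
    - [0,0,0.02,0,-1]
    - [0,0,0.02,0,-1]
    - [0,0,0.02,0,-1]

```text
clock: 16.25
eef_pos: [0.5052, 0.1403, 0.1673]
tool_rot: [0.736, 0.677, 0.001, 0.0]
ft_force: [-0.6, -0.3, 4.3]
grip_width: 0.0096
```

carry_out:
  moves:
    - [0,0,0.01,0,-1]
    - [0,0,0.02,0,-1]
    - [0,0,0.02,0,-1]
    - [0,0,0.02,0,-1]

```text
clock: 16.65
eef_pos: [0.5055, 0.1403, 0.1667]
tool_rot: [0.736, 0.677, 0.001, 0.001]
ft_force: [-3.4, -0.6, 11.8]
grip_width: 0.0091
```

carry_out:
  moves:
    - [0,0,0,0.06,-1]
    - [0,0,0,0.06,-1]
    - [0,0,0,-0.06,-1]
    - [0,0,0,-0.06,-1]
    - [0,0,0,0.06,-1]
    - [0,0,0,0.06,-1]
    - [0,0,0,-0.06,-1]
    - [0,0,0,-0.06,-1]
    - [0,0,0,0,-1]
    - [0,0,0,0,-1]

```text
clock: 17.65
eef_pos: [0.5055, 0.1403, 0.1667]
tool_rot: [0.737, 0.676, 0.001, 0.001]
ft_force: [-2.9, -1.3, 11.8]
grip_width: 0.0089
```

carry_out:
  moves:
    - [0,0,0.005,0.06,-1]
    - [0,0,0.005,0.06,-1]
    - [0,0,0.005,-0.06,-1]
    - [0,0,0.005,-0.06,-1]
    - [0,0,0.005,0.06,-1]
    - [0,0,0.005,0.06,-1]
    - [0,0,0.005,-0.06,-1]
    - [0,0,0.005,-0.06,-1]
    - [0,0,0.005,0.06,-1]
    - [0,0,0.005,-0.06,-1]
    - [0,0,0.005,0,-1]
    - [0,0,0.005,0,-1]

```text
clock: 18.85
eef_pos: [0.5057, 0.1403, 0.1665]
tool_rot: [0.737, 0.676, 0.002, 0.001]
ft_force: [-2.6, -0.8, 13.8]
grip_width: 0.0094
```

```bash
python3 look.py 13
```

```text
18.85 [0.5057 0.1403 0.1665] [-2.63 -0.8  13.78] [-0.29   0.674 -0.017] [0.0859 0.9963 0.0011]
```

View pics/c13.png

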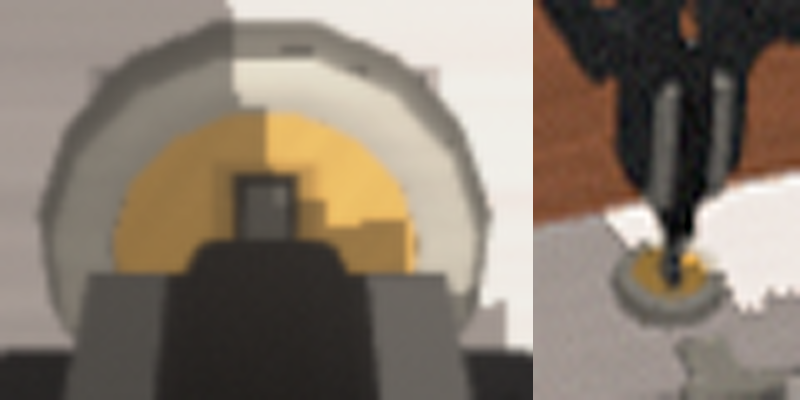

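carry_out:
  moves:
    - [0,-0.01,0,0,-1]
    - [0,-0.01,0,0.06,-1]
    - [0,-0.01,0,0.06,-1]
    - [0,-0.01,0,0.06,-1]

```text
clock: 19.35
eef_pos: [0.5055, 0.1406, 0.1666]
tool_rot: [0.767, 0.641, 0.003, 0.001]
ft_force: [-1.4, -0.9, 11.7]
grip_width: 0.0096
```

```bash
python3 look.py 14
```

```text
19.35 [0.5055 0.1406 0.1666] [-1.45 -0.89 11.71] [-0.17   0.244  0.02 ] [0.178  0.984  0.0021]
```

carry_out:
  moves:
    - [0,0,0,-0.06,-1]
    - [0,0,0,-0.12,-1]
    - [0,0,0,-0.12,-1]
    - [0,0,0,-0.12,-1]

```text
clock: 19.85
eef_pos: [0.5054, 0.14, 0.1666]
tool_rot: [0.704, 0.71, 0.002, 0.002]
ft_force: [-1.5, -2.7, 11.6]
grip_width: 0.0089
```

```bash
python3 look.py 15
```

```text
19.85 [0.5054 0.14   0.1666] [-1.49 -2.67 11.65] [-0.585  0.246 -0.007] [-9.3e-03  1.0e+00 -3.0e-04]
```

carry_out:
  moves:
    - [0,-0.005,0.01,0.06,-1]
    - [0,-0.005,0.01,0.14,-1]
    - [0,-0.005,0.01,0.14,-1]
    - [0,-0.005,0.01,0.06,-1]
    - [0,-0.005,0.01,-0.02,-1]
    - [0,-0.005,0.01,-0.02,-1]
    - [0,-0.005,0.01,0.06,-1]
    - [0,-0.005,0.01,0.14,-1]
    - [0,-0.005,0.01,0.14,-1]
    - [0,-0.005,0.01,0.06,-1]
    - [0,-0.005,0.01,-0.02,-1]
    - [0,-0.005,0.01,-0.02,-1]
    - [0,-0.005,0.01,0.06,-1]
    - [0,-0.005,0.01,0.06,-1]

```text
clock: 21.35
eef_pos: [0.5054, 0.1404, 0.1664]
tool_rot: [0.737, 0.676, 0.003, 0.002]
ft_force: [-1.3, -1.8, 15.0]
grip_width: 0.0092
```

```bash
python3 look.py 16
```

```text
21.35 [0.5054 0.1404 0.1664] [-1.32 -1.78 15.04] [-0.458  0.379 -0.018] [0.0868 0.9962 0.0014]
```

carry_out:
  moves:
    - [0,0,0.01,0.06,-1]
    - [0,0,0.01,0.06,-1]
    - [0,0,0.01,0,-1]
    - [0,0,0.01,-0.06,-1]
    - [0,0,0.01,-0.06,-1]
    - [0,0,0.01,0,-1]
    - [0,0,0.01,0.06,-1]
    - [0,0,0.01,0.06,-1]
    - [0,0,0.01,0,-1]
    - [0,0,0.01,-0.06,-1]
    - [0,0,0.01,-0.06,-1]
    - [0,0,0.01,0,-1]
    - [0,0,0.01,0,-1]

```text
clock: 22.75
eef_pos: [0.5056, 0.1404, 0.1661]
tool_rot: [0.737, 0.676, 0.003, 0.002]
ft_force: [-2.3, -2.4, 18.6]
grip_width: 0.0092
```

```bash
python3 look.py 17
```

```text
22.75 [0.5056 0.1404 0.1661] [-2.29 -2.42 18.62] [-0.474  0.568  0.024] [0.0864 0.9963 0.0017]
```

View pics/w17.png

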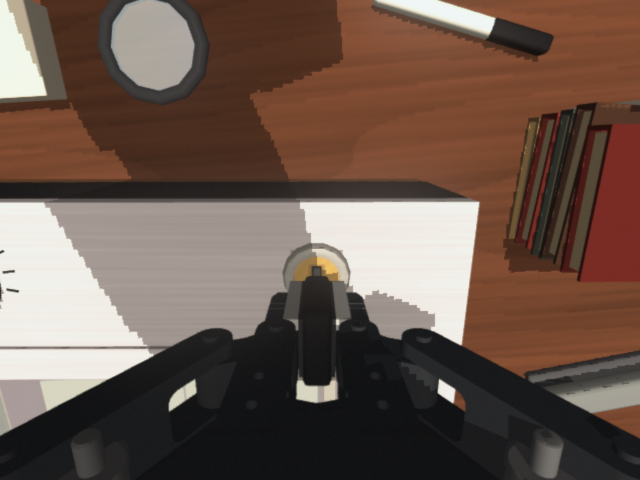

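carry_out:
  moves:
    - [-0.01,-0.015,-0.01,0,-1]
    - [-0.01,-0.015,-0.01,0,-1]
    - [-0.01,-0.015,-0.01,0,-1]

```text
clock: 23.15
eef_pos: [0.5045, 0.1403, 0.1657]
tool_rot: [0.736, 0.677, 0.004, 0.002]
ft_force: [1.9, -0.6, 8.8]
grip_width: 0.0089
```

carry_out:
  moves:
    - [0,0,0,0.06,-1]
    - [0,0,0,0.06,-1]
    - [0,0,0,0,-1]
    - [0,0,0,-0.06,-1]
    - [0,0,0,-0.06,-1]
    - [0,0,0,0,-1]
    - [0,0,0,0.06,-1]
    - [0,0,0,0.06,-1]
    - [0,0,0,0,-1]
    - [0,0,0,-0.06,-1]
    - [0,0,0,-0.06,-1]
    - [0,0,0,0,-1]
    - [0,0,0,0,-1]

```text
clock: 24.45
eef_pos: [0.5044, 0.1404, 0.1656]
tool_rot: [0.737, 0.676, 0.004, 0.002]
ft_force: [1.4, 0.2, 8.8]
grip_width: 0.0096
```

carry_out:
  moves:
    - [0,0.003,0.015,0,-1]
    - [0,0.003,0.015,0.06,-1]
    - [0,0.003,0.015,0.06,-1]
    - [0,0.003,0.015,0,-1]
    - [0,0.003,0.015,-0.06,-1]
    - [0,0.003,0.015,-0.06,-1]
    - [0,0.003,0.015,0,-1]
    - [0,0.003,0.015,0.06,-1]
    - [0,0.003,0.015,0.06,-1]
    - [0,0.003,0.015,0,-1]
    - [0,0.003,0.015,-0.06,-1]
    - [0,0.003,0.015,-0.06,-1]
    - [0,0.003,0.015,0,-1]
    - [0,0.003,0.015,0,-1]

```text
clock: 25.85
eef_pos: [0.5038, 0.1402, 0.1619]
tool_rot: [0.737, 0.676, 0.002, 0.001]
ft_force: [5.4, 2.2, 1.5]
grip_width: 0.0094
```

```bash
python3 look.py 18
```

```text
25.85 [0.5038 0.1402 0.1619] [5.39 2.19 1.51] [ 0.484 -1.337 -0.062] [0.0867 0.9962 0.0022]
```

carry_out:
  moves:
    - [0.005,0.012,0,0,-1]
    - [0.005,0.012,0.01,0,-1]
    - [0.005,0.012,0.02,0,-1]
    - [0.005,0.012,0.02,0,-1]

```text
clock: 26.35
eef_pos: [0.5038, 0.1397, 0.1595]
tool_rot: [0.736, 0.676, 0.001, 0.001]
ft_force: [5.4, 0.4, 3.0]
grip_width: 0.0096
```

carry_out:
  moves:
    - [0,0,0.01,0,-1]
    - [0,0,0.02,0,-1]
    - [0,0,0.02,0,-1]

```text
clock: 26.65
eef_pos: [0.504, 0.1397, 0.1581]
tool_rot: [0.736, 0.676, 0.001, 0.001]
ft_force: [3.9, -0.1, 5.2]
grip_width: 0.0091
```

carry_out:
  moves:
    - [0,0.008,0.01,0,-1]
    - [0,0.008,0.02,0,-1]
    - [0,0.008,0.025,0,-1]
    - [0,0.008,0.025,0,-1]

```text
clock: 27.05
eef_pos: [0.5044, 0.1398, 0.1573]
tool_rot: [0.736, 0.677, 0.001, 0.001]
ft_force: [-0.5, -0.6, 16.4]
grip_width: 0.009
```

At the second pair, with 16 N and almost no side load. I'll ease the push slightly and wiggle.

carry_out:
  moves:
    - [0,0,-0.005,0.06,-1]
    - [0,0,-0.005,0.06,-1]
    - [0,0,-0.005,0,-1]
    - [0,0,-0.005,-0.06,-1]
    - [0,0,-0.005,-0.06,-1]
    - [0,0,-0.005,0,-1]
    - [0,0,-0.005,0.06,-1]
    - [0,0,-0.005,0.06,-1]
    - [0,0,-0.005,0,-1]
    - [0,0,-0.005,-0.06,-1]
    - [0,0,-0.005,-0.06,-1]
    - [0,0,-0.005,0,-1]
    - [0,0,-0.005,0,-1]

```text
clock: 28.35
eef_pos: [0.5044, 0.1399, 0.1573]
tool_rot: [0.737, 0.676, 0.001, 0.0]
ft_force: [0.9, -0.0, 13.4]
grip_width: 0.0095
```

carry_out:
  moves:
    - [0,-0.008,0.005,0.07,-1]
    - [0,-0.008,0.005,0.07,-1]
    - [0,-0.008,0.005,0,-1]
    - [0,-0.008,0.005,-0.07,-1]
    - [0,-0.008,0.005,-0.07,-1]
    - [0,-0.008,0.005,0,-1]
    - [0,-0.008,0.005,0.07,-1]
    - [0,-0.008,0.005,0.07,-1]
    - [0,-0.008,0.005,0,-1]
    - [0,-0.008,0.005,-0.07,-1]
    - [0,-0.008,0.005,-0.07,-1]
    - [0,-0.008,0.005,0,-1]
    - [0,-0.008,0.005,0,-1]

```text
clock: 29.65
eef_pos: [0.5041, 0.14, 0.1558]
tool_rot: [0.737, 0.676, 0.001, 0.001]
ft_force: [3.2, 0.2, 5.9]
grip_width: 0.0094
```

carry_out:
  moves:
    - [0,0,0.015,0.06,-1]
    - [0,0,0.02,0.06,-1]
    - [0,0,0.02,0,-1]
    - [0,0,0.02,-0.06,-1]
    - [0,0,0.02,-0.06,-1]
    - [0,0,0.02,0,-1]
    - [0,0,0.02,0.06,-1]
    - [0,0,0.02,0.06,-1]
    - [0,0,0.02,0,-1]
    - [0,0,0.02,-0.06,-1]
    - [0,0,0.02,-0.06,-1]
    - [0,0,0.02,0,-1]
    - [0,0,0.02,0,-1]

```text
clock: 30.95
eef_pos: [0.5039, 0.1397, 0.1526]
tool_rot: [0.737, 0.676, 0.0, 0.001]
ft_force: [6.6, 0.1, 0.1]
grip_width: 0.0092
```

carry_out:
  moves:
    - [0,0.01,0.01,0,-1]
    - [0,0.01,0.02,0,-1]
    - [0,0.01,0.02,0,-1]
    - [0,0.01,0.02,0,-1]

```text
clock: 31.35
eef_pos: [0.5041, 0.1395, 0.1513]
tool_rot: [0.736, 0.677, -0.0, 0.0]
ft_force: [2.4, 0.1, 5.6]
grip_width: 0.0092
```

carry_out:
  moves:
    - [0,0.005,0.01,0,-1]
    - [0,0.005,0.02,0,-1]
    - [0,0.005,0.02,0,-1]
    - [0,0.005,0.02,0,-1]

```text
clock: 31.75
eef_pos: [0.5042, 0.1395, 0.1511]
tool_rot: [0.736, 0.677, 0.0, 0.0]
ft_force: [-2.2, -1.3, 17.2]
grip_width: 0.0092
```

```bash
python3 look.py 19
```

```text
31.75 [0.5042 0.1395 0.1511] [-2.25 -1.29 17.16] [-0.306  0.345 -0.005] [8.420e-02 9.964e-01 3.000e-04]
```

View pics/c19.png

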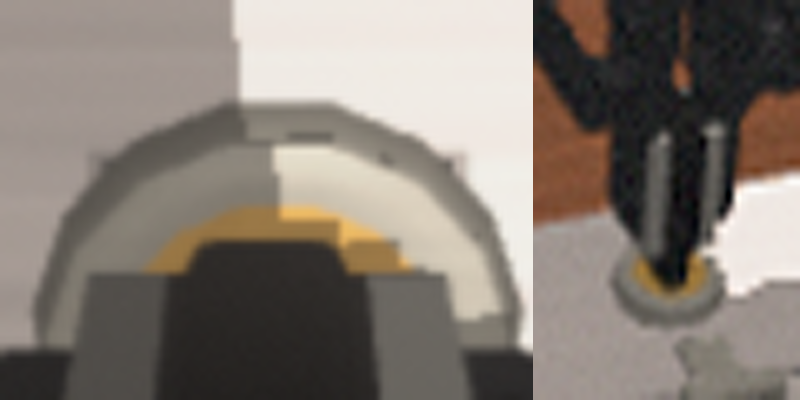

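The key is home: z is 0.1511 against a predicted 0.1514, the stop is firm at 17 N, and the scene crop shows the collar on the plug. Now the quarter turn clockwise, with a lighter push.

carry_out:
  moves:
    - [0,0,-0.01,0,-1]
    - [0,0,-0.01,0.06,-1]
    - [0,0,-0.01,0.12,-1]
    - [0,0,-0.01,0.18,-1]
    - [0,0,-0.01,0.24,-1]
    - [0,0,-0.01,0.3,-1]
    - [0,0,-0.01,0.36,-1]
    - [0,0,-0.01,0.42,-1]
    - [0,0,-0.01,0.48,-1]
    - [0,0,-0.01,0.54,-1]
    - [0,0,-0.01,0.54,-1]

```text
clock: 32.95
eef_pos: [0.5042, 0.1405, 0.1512]
tool_rot: [0.95, 0.313, 0.0, -0.001]
ft_force: [1.2, 2.6, 11.6]
grip_width: 0.0096
```

```bash
python3 look.py 20
```

```text
32.95 [0.5042 0.1405 0.1512] [ 1.17  2.64 11.64] [0.446 0.064 0.058] [0.8035 0.5953 0.0013]
```

carry_out:
  moves:
    - [0,0,0,0.06,-1]
    - [0,0,0,0.12,-1]
    - [0,0,0,0.18,-1]
    - [0,0,0,0.24,-1]
    - [0,0,0,0.3,-1]
    - [0,0,0,0.36,-1]
    - [0,0,0,0.42,-1]
    - [0,0,0,0.48,-1]
    - [0,0,0,0.54,-1]
    - [0,0,0,0.54,-1]
    - [0,0,0,0.54,-1]

```text
clock: 34.15
eef_pos: [0.5054, 0.141, 0.1512]
tool_rot: [0.995, -0.104, 0.001, -0.002]
ft_force: [3.6, 2.5, 9.6]
grip_width: 0.0096
```

```bash
python3 look.py 21
```

```text
34.15 [0.5054 0.141  0.1512] [3.57 2.46 9.57] [ 0.682 -0.684  0.097] [ 0.9782 -0.2074  0.0016]
```

View pics/w21.png

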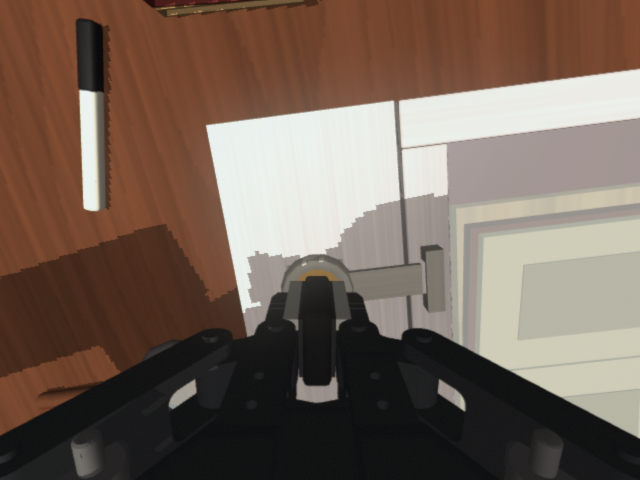

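View pics/c21.png

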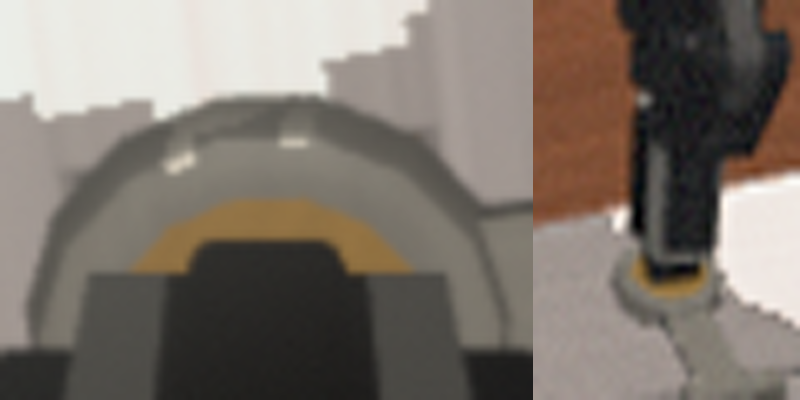

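carry_out:
  moves:
    - [0,0,0,0.03,-1]
    - [0,0,0,0.05,-1]
    - [0,0,0,0.05,-1]
    - [0,0,0,0.05,-1]

```text
clock: 34.65
eef_pos: [0.5054, 0.141, 0.1513]
tool_rot: [0.99, -0.143, 0.001, -0.002]
ft_force: [3.0, 2.3, 9.5]
grip_width: 0.0092
```

```bash
python3 look.py 22
```

```text
34.65 [0.5054 0.141  0.1513] [3.01 2.33 9.47] [ 0.712 -0.725  0.043] [ 0.959  -0.2835  0.0014]
```

carry_out:
  moves:
    - [0,0,0,0.03,-1]
    - [0,0,0,0.05,-1]
    - [0,0,0,0.05,-1]
    - [0,0,0,0.05,-1]

```text
clock: 35.15
eef_pos: [0.5055, 0.1409, 0.1512]
tool_rot: [0.983, -0.182, 0.001, -0.002]
ft_force: [2.4, 3.9, 9.5]
grip_width: 0.0095
```

```bash
python3 look.py 23
```

```text
35.15 [0.5055 0.1409 0.1512] [2.41 3.89 9.48] [ 0.715 -0.759  0.055] [ 0.9338 -0.3579  0.0013]
```

View pics/w23.png

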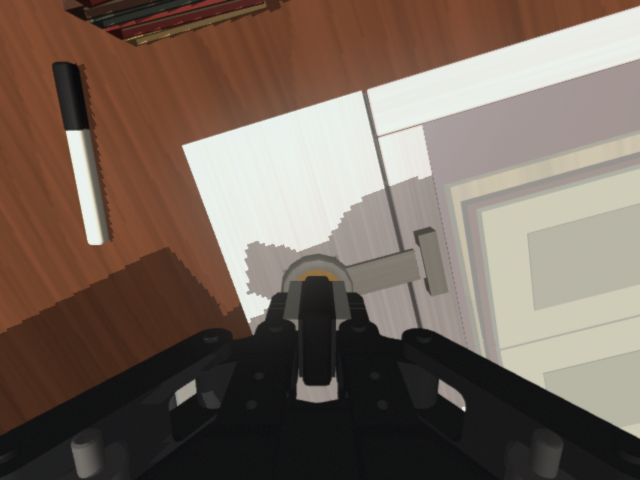

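View pics/c23.png

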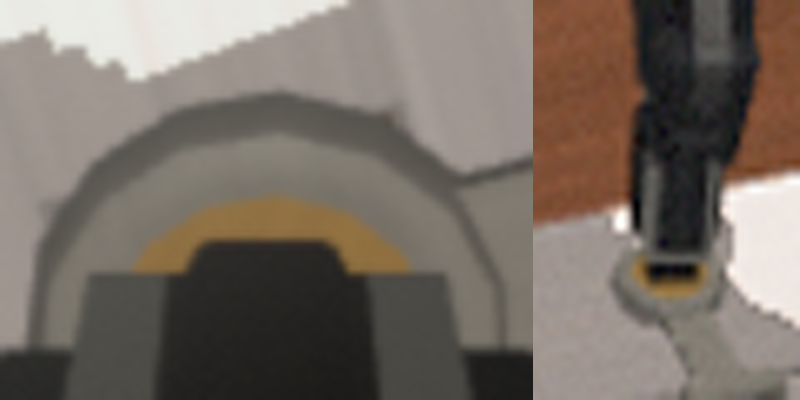

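carry_out:
  moves:
    - [0,0,0,0.04,-1]
    - [0,0,0,0.06,-1]
    - [0,0,0,0.06,-1]
    - [0,0,0,0.06,-1]

```text
clock: 35.65
eef_pos: [0.5056, 0.1408, 0.1513]
tool_rot: [0.974, -0.228, 0.001, -0.002]
ft_force: [3.4, 1.9, 9.1]
grip_width: 0.0089
```

```bash
python3 look.py 24; python3 - <<'E'
from h import *
im=cv2.imread('pics/w24.png');i3=cv2.imread('pics/w21.png')
cv2.imwrite('pics/c24w.png',np.hstack([cv2.resize(i[200:350,250:470],(400,273),interpolation=cv2.INTER_CUBIC) for i in (i3,im)]))
E
```

```text
35.65 [0.5056 0.1408 0.1513] [3.43 1.86 9.1 ] [ 0.533 -0.75   0.278] [ 0.8961 -0.4439  0.0013]
```

View pics/c24w.png

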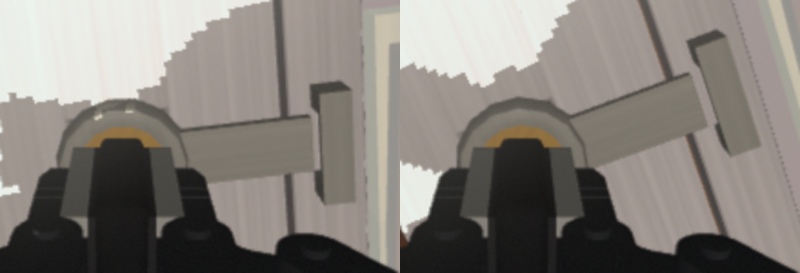

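carry_out:
  moves:
    - [0,0,0.003,0.01,-1]
    - [0,0,0.003,0.01,-1]
    - [0,0,0.003,0.01,-1]
    - [0,0,0.003,0.01,-1]
    - [0,0,0.003,0.01,-1]

```text
clock: 36.25
eef_pos: [0.5056, 0.1406, 0.1512]
tool_rot: [0.972, -0.236, 0.001, -0.002]
ft_force: [2.7, 1.3, 10.3]
grip_width: 0.0095
```

```bash
python3 look.py 25; python3 - <<'E'
from h import *
s=cv2.imread('pics/s25.png'); t=save('top','pics/t25.png')[:,:,::-1]
cv2.imwrite('pics/c25b.png',np.hstack([cv2.resize(s[190:290,250:420],(800,470),interpolation=cv2.INTER_CUBIC)]))
E
```

```text
36.25 [0.5056 0.1406 0.1512] [ 2.68  1.33 10.34] [ 0.459 -0.666  0.309] [ 0.889  -0.4579  0.0015]
```

View pics/c25b.png

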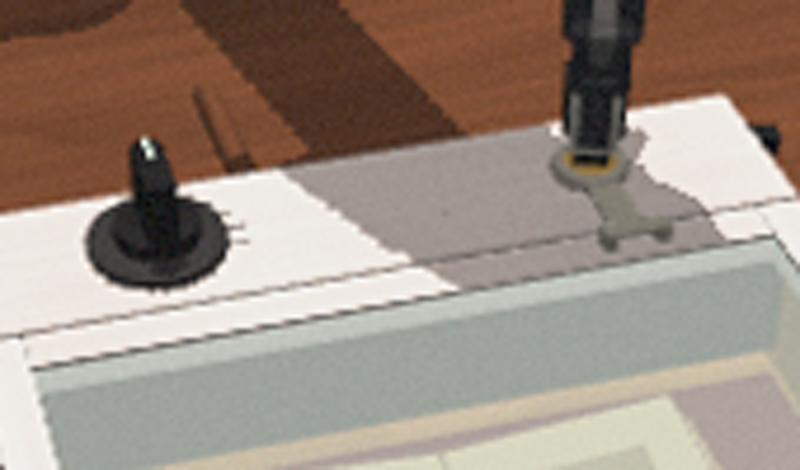

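View pics/t25.png

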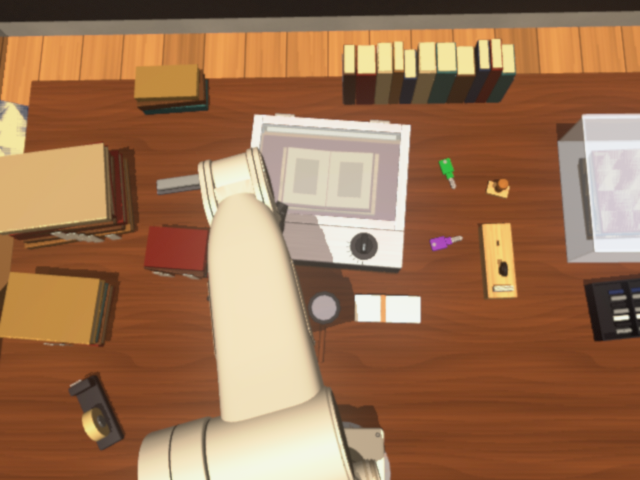

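The dimmer (364,246) still points at zero, and the other key and the bystanders are where they were. The wafers, push and twist read steady (10 N down, 0.31 N m against the stop). Handing in.

```bash
python3 -c "
from workcell import order
print(order.job_done())"
```

```text
the job is handed in; nothing more can be done
None
```

The lamp is off, and the case key is fully home, turned clockwise to the lock's stop and still held there. I handed the job in at about 36 s of the 72 s; no verdict was reported.

**Dimmer:** I turned it about 80° anticlockwise, until a 1.7 N m reaction showed the end stop. The last pictures still show its mark on the zero tick.

**Key insertion:** I took the square-bow key from the tidy's far slot and worked it past both wafer pairs.
- At the first pair, wiggling at 12–15 N did not move it, so I went briefly to about 19 N. It slipped by only after I took out a sideways offset of about 1.5 mm.
- The second pair gave way at about 13–15 N with wiggling.
- It seated firmly at 17 N, with the tool 0.3 mm from the height I had predicted for fully home.

**Quarter turn:** The stop came at about 111° of tool turn, not the expected 100°. I don't know why; the play may be larger, or the key may have slipped slightly in the pads.

**Last checks:**
- The twist reaction was 0.31 N m, well above the lock's 0.10 N m spring, with 10 N of downward push and the jaws closed on the 9.5 mm bow.
- The bolt shows a gap from its keeper, but I could not read the lock angle directly.
- The other key and the bystanders in view in the top image look unmoved. The marker was hidden there, but an earlier wrist view shows it lying on the desk.

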